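# Pack the bench kit back into its shadow tray

## Task

The lesson is over: put the bench kit - try square, block plane, G-cramp and cork rubbing block - back into the tool tray, each laid flat on its own painted outline and turned to match it. Set each one down, do not drop it. The mitre square (blade at 45 degrees) and the pine offcut look similar but do not belong to the kit: leave them lying where they are.

Things in the scene. Friction and masses are not known exactly. Their poses are not given: they have to be found in the camera images.
- try_square: Try square lying flat, an L: rosewood stock with brass face, blued steel blade square to it at one end. Origin: centre of its 130 (x) x 90 (y) mm outline, underside. Stock 30 (x) x 90 (y) x 16 high, centred at x = -50, y = 0; grip it across the 30 mm. Blade towards +x, centre line y = +30, 30 wide, 2 thick, tip x = +65, 7 mm above the table. 0.15 kg.
- mitre_square: LOOK-ALIKE, not kit: mitre square, the same rosewood stock (30 x, 90 y, 16 mm high, centred at y = -18) but its blued steel blade (124 x 28 mm, centred at y = +10) crosses it at 45 degrees, along the x = y diagonal. Origin: centre of its 108 x 127 mm outline, underside.
- block_plane: Small block plane standing on its sole: dark iron body with round ends, sloping bright steel lever cap, brass front knob. Body 140 (x) x 44 (y) x 22 mm high, upright sides; 45 mm high over all. Origin: centre of the sole, x towards the knob. 0.5 kg.
- g_cramp: Green G-cramp (C-clamp) lying flat, frame 16 mm high. Origin: centre of its 132 (x) x 64 (y) mm outline, underside. Spine: bar 14 mm wide along x, centre line y = -25, from x = -66 to 19; grip it across at x = -23. Arms towards +y at x = -59 and 12. Steel screw along x at y = +17, 10 thick (30 mm free between it and the spine), T-bar at x = 58. 0.28 kg.
- cork_block: Cork rubbing block, brown speckled cork, 110 (x) x 50 (y) x 30 mm high. Origin: centre of the underside. 0.07 kg.
- pine_offcut: LOOK-ALIKE, not kit: pale yellow pine offcut with grain stripes, same size as the cork block, 110 (x) x 50 (y) x 30 mm high. Origin: centre of the underside.
- place_square: Cream panel, x 0-174, y -48-48 mm, painted with the try square's L. Origin: top face (10 mm above table), middle of the short edge nearest the robot; x along the panel away from the robot, z up. Four such panels, shuffled, fill a fixed tray two by two, same heading; the only wall is an outer lip 8 mm above them. Square's origin belongs at x 97, y 0, axes parallel: stock near the robot, blade away.
- place_plane: Cream panel, x 0-174, y -48-48 mm, painted with the block plane's round-ended shape. Origin: top face (10 mm above table), middle of the short edge nearest the robot; x along the panel away from the robot, z up. Four such panels, shuffled, fill a fixed tray two by two, same heading; the only wall is an outer lip 8 mm above them. Plane's origin belongs at x 87, y 0, lengthwise, knob at either end.
- place_cramp: Cream panel, x 0-174, y -48-48 mm, painted with the G-cramp's C and T-bar. Origin: top face (10 mm above table), middle of the short edge nearest the robot; x along the panel away from the robot, z up. Four such panels, shuffled, fill a fixed tray two by two, same heading; the only wall is an outer lip 8 mm above them. Cramp's origin belongs at x 87, y 13, axes parallel: T-bar far from the robot.
- place_block: Cream panel, x 0-174, y -48-48 mm, painted with the cork block's rectangle. Origin: top face (10 mm above table), middle of the short edge nearest the robot; x along the panel away from the robot, z up. Four such panels, shuffled, fill a fixed tray two by two, same heading; the only wall is an outer lip 8 mm above them. Block's origin belongs at x 87, y 0, lengthwise, either way round.
Not all that is in view belongs to the job. Leave any blue look-alike of the g_cramp alone.

How it is judged:
By the outcome, as a careful person would: the job done as asked, in the order asked, and still so for the second after the job is handed in, with the robot touching nothing.
It also fails if it takes over 112 s, if anything falls off the work surface, if the arm or the gripper's body presses on something with over 40 N, if the wrist force passes 120 N, or if a joint passes its speed limit or range.

## Robot

A 6-joint arm with a two-finger parallel gripper is mounted at the origin on the work surface. World frame = base frame: x ahead of the robot, y to its left, z up, the work surface at z = 0. Lengths are in mm, angles in rad, forces in N, time in s.
With the tool pointing down it reaches from about 275 to 750 mm from the base axis. Payload 10.2 kg.
Tool frame: the origin (TCP) lies on the centre line of the jaws, within the pads' length; the fingertips stand 8 mm ahead of it and the grasp point (between the pads) lies 11 mm behind it; x points along the fingers, y is the direction in which the jaws open and shut, and the axes are right-handed (so a half turn about x gives the same grasp; the last joint's range is limited). The gripper opens to 85 mm and grips with 20 to 120 N. Pads are 22 mm wide; open, the fingers measure 114 mm over their backs; the gripper's body (76 mm by 85 mm) begins 54 mm behind the grasp point. The pads swing forward as they close: fully open they stand 13 mm farther back than shut.
Start: joints at [-1.403, 0.313, 1.498, -0, 1.331, -0.223], TCP at [199.975, -485.429, 239.294] pointing down, gripper open.
Joint ranges: [-2.94, 2.94], [-0.97, 2.17], [0.19, 2.56], [-1.23, 4.37], [0.02, 3.11], [-2.88, 2.88]. Speed limits (rad/s): [2.39, 2.39, 3.01, 3.14, 3.14, 3.14].

## Interface

Orientations are given as a unit quaternion [w, x, y, z].
In Python, from rig import ctrl, vision, workorder gives the robot as it stands. The module is installed in compiled form; this text tells all that it offers.
- The arm moves only by the shell command python3 -m jog 'ROWS' [OPENING] [FORCE]. ROWS is JSON, a list that holds one entry, the list of rows, each a list of 6 numbers: the shift along the tool's x, y, z in m, then the turn, a rotation vector about the tool's x, y, z in rad. A call has 1 to 12 rows; each row shifts and turns the commanded pose from where the row before left it, along the tool's axes as they then stand; what a row does not reach is not made up. A row lasts 1/8 s, in which the tool goes at most 62.5 mm and 10.7 degrees, less where a joint would pass 70% of its speed; a pose out of reach is approached as far as the arm can. A call is refused whole if a number of a shift passes 0.0625 or a number of a turn 0.188, either way. A call with a gripper value outside its range is refused whole. OPENING is the closure in counts, from 0 (fully open) to 255 (shut), set as the call begins (- or left out, the last holds). The fingers move at their own pace and stop on an object; FORCE is the grip in N (left out, the last holds). Time passes only in rows, so rows that do not move let the fingers close. It gives the time, the measured TCP pose, the force and the opening at its end, in the units of the state.
- ctrl.sense(): the state, without advancing time (a new reading comes with each control period).
- vision.capture(name): name is "side" or "top"; returns a dict with "image" (384x512x3 uint8, red, green, blue), "mtx" (3x3 intrinsics, pixels), "R" (3x3) and "t" (3): a world point X has camera coordinates R X + t. Camera axes: x right, y down, z forward; pixel columns grow to the right and rows downward; lengths in mm; the calibration is good to about 2 mm. A picture is of the moment at which its call begins. There is no depth.
- workorder.finish_job(): hands the job in, once; it reports no verdict.
The state is a dict: "time_s": time; "joints": joint angles; "dq": joint speeds; "tau": joint torques, N m; "eef_pos": TCP position; "ee_rot": TCP orientation; "force": force on the tool from outside, world axes, zero at the start; "wrist_torque": the same for the moment, N m; "grip_width": opening from 0.0 (shut) to 1.0 (fully open).
Only numpy, scipy, OpenCV 4.12 (cv2) and the standard library are available. Lean on these libraries where they do the work, as an engineer would, in place of code of your own. Each camera call takes 0.05 s, during which the arm holds its last target.

## Working session

There is one attempt and no reset: what is moved stays moved. The work goes in short steps, Python scripts to look and compute and a shell command to move; the robot and the scene stay as the last step left them, time stands still between calls to the robot, and variables do not carry over. Pictures are saved under pics/ and viewed, and the job is handed in when it is done.

```bash
mkdir -p pics; ls
python3 - <<'E'
from rig import ctrl, vision
import cv2, numpy as np
s=ctrl.sense();print(s)
for n in("top","side"):
    c=vision.capture(n);cv2.imwrite(f"pics/{n}0.png",cv2.resize(c["image"][:,:,::-1],(800,600),interpolation=cv2.INTER_CUBIC));print(n,c["mtx"],c["R"],c["t"])
    np.savez(f"pics/{n}0.npz",**c)
E
```

```text
pics
{'time_s': 0.0, 'joints': array([-1.40337787e+00,  3.13476238e-01,  1.49844430e+00, -8.39906418e-06,
        1.33098259e+00, -2.23409157e-01]), 'dq': array([-0.00014668,  0.00014018,  0.00061863, -0.00042555, -0.0005072 ,
       -0.00070951]), 'tau': array([-4.43851977e-04, -4.12268078e+01, -2.59740704e+01, -2.56997337e-04,
        4.15067916e-03, -1.18862795e-05]), 'eef_pos': array([ 199.94127648, -485.17158382,  238.7189238 ]), 'ee_rot': array([ 0.13683813,  0.6936585 ,  0.13776456, -0.69363833]), 'force': array([-0.18676921, -0.48535652, -0.06077242]), 'wrist_torque': array([0.03626712, 0.0207183 , 0.0080131 ]), 'grip_width': 0.9985381216603902}
top [[420.05286222   0.         255.31358754]
 [  0.         420.05286222 190.2704151 ]
 [  0.           0.           1.        ]] [[-0.01138442 -0.9998162  -0.01542619]
 [-0.98586407  0.01380185 -0.16697767]
 [ 0.16715989  0.01330719 -0.98583999]] [  83.62839337  436.16510578 1374.27401748]
side [[387.07604076   0.         252.16806824]
 [  0.         387.07604076 188.02237021]
 [  0.           0.           1.        ]] [[-8.39884886e-01 -5.42764423e-01 -4.00452785e-04]
 [-3.73947321e-01  5.79188252e-01 -7.24364804e-01]
 [ 3.93391382e-01 -6.08233303e-01 -6.89416761e-01]] [ 400.48989384  139.71204898 1101.25079065]
```

View pics/top0.png

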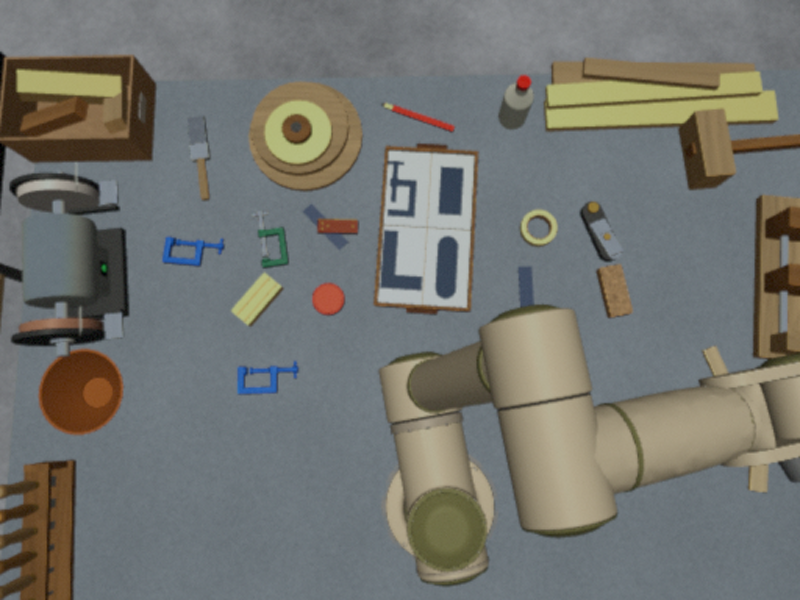

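View pics/side0.png

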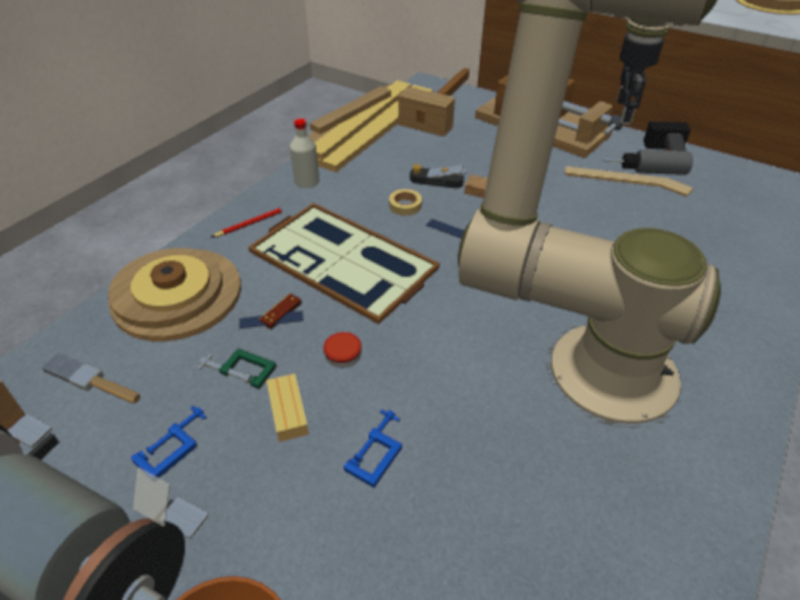

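```bash
cat > h.py <<'E'
import numpy as np, cv2
def load(n,i=0): return dict(np.load(f"pics/{n}{i}.npz"))
def grab(n,i):
    from rig import vision
    c=vision.capture(n); np.savez(f"pics/{n}{i}.npz",**c); return c
def ray(c,uv,z):
    uv=np.atleast_2d(np.asarray(uv,float)); C=-c["R"].T@c["t"]
    d=np.c_[uv,np.ones(len(uv))]@np.linalg.inv(c["mtx"]).T@c["R"]
    return C+d*((z-C[2])/d[:,2])[:,None]
def proj(c,X):
    p=(np.atleast_2d(X)@c["R"].T+c["t"])@c["mtx"].T; return p[:,:2]/p[:,2:]
def crop(c,x0,y0,x1,y1,name,k=None):
    k=k or min(800/(x1-x0),600/(y1-y0)); im=c["image"][y0:y1,x0:x1,::-1]
    cv2.imwrite(f"pics/{name}.png",cv2.resize(im,None,fx=k,fy=k,interpolation=cv2.INTER_CUBIC))
    print(name,"scale",k)
def blobs(c,mask,box,amin=15):
    x0,y0,x1,y1=box; m=np.zeros_like(mask,np.uint8); m[y0:y1,x0:x1]=mask[y0:y1,x0:x1]
    n,l,s,ce=cv2.connectedComponentsWithStats(m.astype(np.uint8))
    return [(s[i],ce[i],(l==i)) for i in range(1,n) if s[i][4]>=amin]
def pca(P):
    P=P[:,:2]; m=P.mean(0); w,v=np.linalg.eigh(np.cov((P-m).T)); return m,v[:,1],np.sqrt(12*w[::-1])
E
python3 - <<'E'
from h import *
c=load("top");s=load("side")
crop(c,90,110,250,220,"t_left");crop(c,235,85,315,205,"t_tray");crop(c,320,110,420,210,"t_right")
crop(s,240,90,340,160,"s_right")
E
```

```text
t_left scale 5.0
t_tray scale 5.0
t_right scale 6.0
s_right scale 8.0
```

View pics/t_left.png

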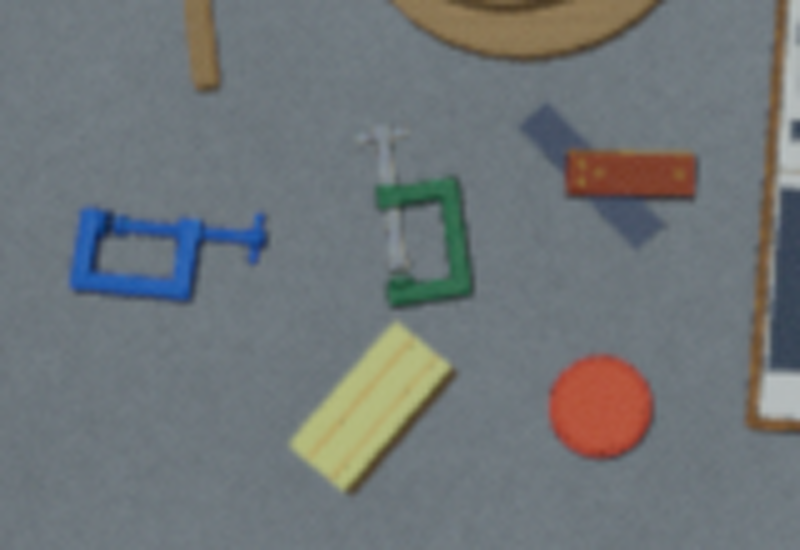

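View pics/t_tray.png

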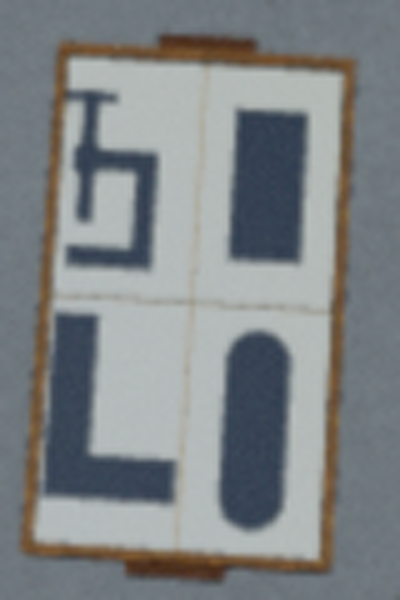

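View pics/t_right.png

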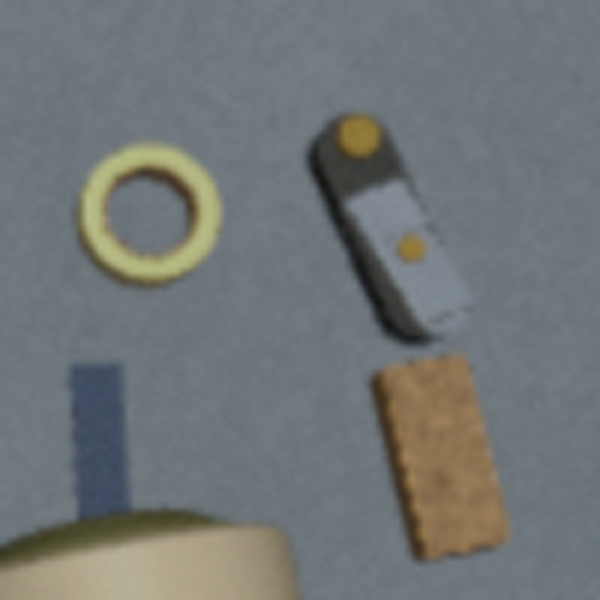

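View pics/s_right.png

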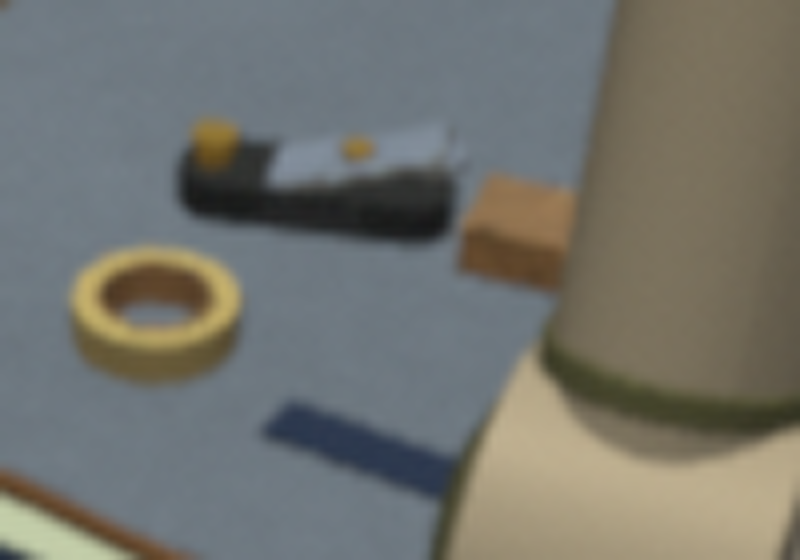

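Run:
```python
from h import *
for n,box in(("top",(238,92,308,202)),("side",(155,128,285,206))):
    c=load(n);im=c["image"].astype(int);hsv=cv2.cvtColor(c["image"],cv2.COLOR_RGB2HSV)
    cream=(im.min(2)>125) if n=="top" else ((im[:,:,0]>140)&(im[:,:,1]>140))
    # outer contour of cream+paint region
    m=np.zeros(cream.shape,np.uint8);x0,y0,x1,y1=box;m[y0:y1,x0:x1]=cream[y0:y1,x0:x1]
    n_,l,s,_=cv2.connectedComponentsWithStats(m);
    ys,xs=np.nonzero(m);P=ray(c,np.c_[xs,ys],10)[:,:2].astype(np.float32)
    h=cv2.convexHull(P);r=cv2.minAreaRect(h);print(n,"tray",r)
    hull=cv2.convexHull(np.c_[xs,ys].astype(np.int32));reg=np.zeros_like(m);cv2.fillConvexPoly(reg,hull,1)
    reg=cv2.erode(reg,np.ones((3,3)))
    dark=(reg>0)&(im[:,:,0]<95)&(im[:,:,2]>im[:,:,0]+5)
    for st,ce,mm in blobs(c,dark,box):
        ys,xs=np.nonzero(mm);P=ray(c,np.c_[xs,ys],10);m_,v,w=pca(P);rr=cv2.minAreaRect(P[:,:2].astype(np.float32))
        print(st,ce.round(1),"cen",m_.round(1),"ax",np.degrees(np.arctan2(v[1],v[0])).round(1),w.round(0),"rect",np.round(rr[0],1),np.round(rr[1],1),round(rr[2],1))
```

```text
top tray ((600.7756958007812, 15.582420349121094), (195.00405883789062, 350.88629150390625), 85.5814208984375)
[249 103  17  35 216] [257.1 122.8] cen [683.   69.3] ax -170.9 [127.  61.] rect [693.5  69.6] [ 56.5 125.5] 89.5
[281 107  15  30 399] [288.1 121.8] cen [684.5 -39.6] ax 175.5 [108.  48.] rect [685.2 -39.8] [ 47.3 107.4] 85.5
[244 148  26  37 433] [252.2 170.2] cen [512.5  88.5] ax -161.4 [142.  66.] rect [527.4  73.4] [ 86.3 127.6] 89.2
[279 152  14  39 441] [285.4 170.8] cen [508.8 -26. ] ax 175.5 [130.  40.] rect [508.5 -26. ] [ 41.5 134.9] 85.7
side tray ((594.4571533203125, -73.50688171386719), (370.85723876953125, 347.91363525390625), 85.54120635986328)
[195 140  30  16 229] [209.3 147.7] cen [683.6 -37.1] ax 176.1 [105.  46.] rect [684.  -36.9] [ 44.1 104.1] 85.1
[170 158  37  17 135] [191.1 164.5] cen [678.7  71.1] ax -171.3 [125.  60.] rect [690.8  70.1] [ 54.3 124.3] 85.1
[231 158  35  19 300] [248.5 167. ] cen [507.6 -24. ] ax 175.7 [130.  40.] rect [508.6 -24.6] [ 39.6 134.3] 85.8
[205 177  46  20 318] [228.8 186. ] cen [509.2  88.4] ax -161.8 [139.  64.] rect [526.3  71.4] [ 84.1 126.6] 85.6
```

Run:
```python
from h import *
def rep(tag,c,mm,z):
    ys,xs=np.nonzero(mm);P=ray(c,np.c_[xs,ys],z);m_,v,w=pca(P);rr=cv2.minAreaRect(P[:,:2].astype(np.float32))
    print(tag,len(xs),"px",xs.mean().round(1),ys.mean().round(1),"cen",m_.round(1),"ax",np.degrees(np.arctan2(v[1],v[0])).round(1),w.round(0),"rect",np.round(rr[0],1),np.round(rr[1],1),round(rr[2],1))
for n in("top","side"):
    c=load(n);im=c["image"].astype(int);hsv=cv2.cvtColor(c["image"],cv2.COLOR_RGB2HSV).astype(int);H,S,V=[hsv[:,:,i] for i in range(3)]
    B=dict(cork=((380,165,410,206),(295,108,320,130)),plane=((368,125,402,170),(258,102,300,123)),cramp=((160,130,190,178),(125,215,180,250)),blade=((328,168,346,200),(268,138,300,155)))
    k=0 if n=="top" else 1
    mk=dict(cork=((H<22)&(S>75)&(V>70),30 ),cramp=((H>55)&(H<95)&(S>100),14),blade=((H>100)&(S>80),8),plane=((V<70)&(S<90),16),knob=((H<30)&(S>130)&(V>90),40),cap=((V>128)&(S<60),34))
    B['knob']=B['cap']=B['plane']
    for t,(m,z) in mk.items():
        for st,ce,mm in blobs(c,m,B[t][k],6): rep(n+" "+t,c,mm,z)
```

```text
top cork 479 px 393.2 185.7 cen [ 447.7 -386.4] ax -170.6 [108.  51.] rect [ 448.  -386.2] [108.4  50.8] 9.9
top cramp 175 px 176.1 157.9 cen [559.2 352.2] ax -173.2 [107.  60.] rect [559.8 357.2] [84.6 54.4] 6.9
top blade 135 px 335.9 182.7 cen [ 464.8 -198.5] ax -179.7 [78. 23.] rect [ 463.8 -197.5] [24.  76.8] 89.2
top plane 191 px 379.8 147.5 cen [ 585.  -353.4] ax -165.7 [137.  37.] rect [ 582.3 -364.9] [132.9  46.7] 19.4
top knob 34 px 379.3 132.4 cen [ 631.4 -348.1] ax 55.6 [20. 20.] rect [ 631.1 -347.1] [20.6 17.7] 89.1
top knob 6 px 388.2 151.2 cen [ 564.9 -374. ] ax -141.5 [10.  8.] rect [ 564.6 -374.2] [7.2 5. ] 41.7
top cap 8 px 370.4 125.4 cen [ 658.9 -320.7] ax 80.1 [17.  6.] rect [ 658.4 -319.5] [13.7  3.6] 89.1
top cap 7 px 371.0 128.9 cen [ 646.4 -322.1] ax 90.5 [14.  9.] rect [ 647.2 -322.7] [ 6.7 11. ] 18.0
top cap 213 px 388.7 152.4 cen [ 562.1 -377.3] ax -150.2 [91. 34.] rect [ 561.5 -380.2] [92.2 36.6] 28.3
side cork 155 px 304.7 118.7 cen [ 469.3 -359.5] ax 115.5 [82. 49.] rect [ 471.1 -360.9] [49.8 87.9] 26.6
side cramp 263 px 159.9 233.8 cen [555.9 357.8] ax -174.7 [106.  62.] rect [557.4 363.3] [86.4 58.4] 8.1
side blade 99 px 284.9 145.7 cen [ 463.2 -196. ] ax -179.5 [85. 25.] rect [ 462.5 -196.2] [83.5 24.7] 0.9
side plane 225 px 279.3 114.7 cen [ 575.8 -350.2] ax -160.0 [137.  58.] rect [ 581.7 -356.6] [135.   68.7] 20.1
side knob 15 px 266.4 107.4 cen [ 626.4 -334.7] ax 115.0 [29. 15.] rect [ 625.7 -334.4] [11.9 22.2] 31.5
side cap 116 px 262.4 113.8 cen [ 621.5 -296.3] ax 133.2 [172.  47.] rect [ 618.9 -314.3] [ 57.  142.8] 32.2
side cap 176 px 285.5 106.3 cen [ 571.8 -391.1] ax -137.9 [117.  67.] rect [ 578.3 -381.5] [132.   73.9] 32.8
```

```bash
cat > go.py <<'E'
import sys,numpy as np
from scipy.spatial.transform import Rotation as Ro
from rig import ctrl
def go(x,y,z,jaw=None,pr=True):
    s=ctrl.sense();q=s["ee_rot"];R=Ro.from_quat([q[1],q[2],q[3],q[0]]).as_matrix();p=s["eef_pos"]
    d=np.array([x,y,z],float)-p
    yaw=np.degrees(np.arctan2(R[1,1],R[0,1]))
    out=f"t {s['time_s']:.2f} p {p.round(1)} xaxis {R[:,0].round(3)} jawdir {yaw:.2f} grip {s['grip_width']:.3f} F {s['force'].round(1)} j1,5,6 {s['joints'][[0,4,5]].round(2)}"
    print(out)
    if jaw is None: jaw=yaw
    a=(jaw-yaw+90)%180-90
    # target orientation straight down with jawdir; keep sign
    j=np.radians(yaw+a); Y=np.array([np.cos(j),np.sin(j),0]);X=np.array([0,0,-1.]);T=np.c_[X,Y,np.cross(X,Y)]
    rv=Ro.from_matrix(R.T@T).as_rotvec()
    print("turn first (tool rotvec)",rv.round(4),"then shift in NEW tool axes m:",(T.T@d/1000).round(4),"| shift in OLD axes:",(R.T@d/1000).round(4))
if __name__=="__main__":
    a=list(map(float,sys.argv[1:])); go(*a)
E
python3 go.py 389 -235 150 0
```

```text
t 0.10 p [ 199.9 -485.2  238.8] xaxis [-0.     0.001 -1.   ] jawdir -67.61 grip 1.000 F [ 0.4 -0.4 -0.1] j1,5,6 [-1.4   1.33 -0.22]
turn first (tool rotvec) [-1.18e+00 -9.00e-04  9.00e-04] then shift in NEW tool axes m: [ 0.0888  0.1891 -0.2502] | shift in OLD axes: [ 0.089  -0.1592 -0.2701]
```

```bash
python3 -m jog '[[[0,0,0,-0.1686,0,0],[0,0,0,-0.1686,0,0],[0,0,0,-0.1686,0,0],[0,0,0,-0.1686,0,0],[0,0,0,-0.1686,0,0],[0,0,0,-0.1686,0,0],[0,0,0,-0.1686,0,0],[0,0.04,0,0,0,0],[0,0.04,0,0,0,0],[0,0.04,0,0,0,0],[0,0.04,0,0,0,0],[0,0.04,0,0,0,0]]]' 0 40
python3 - <<'E'
from h import *
for n in("top","side"):
    c=grab(n,1);cv2.imwrite(f"pics/{n}1.png",c["image"][:,:,::-1])
E
python3 go.py 389 -235 150 0
```

```text
time_s: 1.6
eef_pos: [401.2, -485.1, 238.9]
ee_rot: [0.5, 0.5, 0.5, -0.5]
force: [-0.5, -1.0, 0.2]
grip_width: 1.002
t 1.70 p [ 402.9 -484.4  238.2] xaxis [ 0.     0.001 -1.   ] jawdir 0.20 grip 0.999 F [-0.9 -0.1 -0.1] j1,5,6 [-1.06  1.44 -1.07]
turn first (tool rotvec) [ 0.0035 -0.0013 -0.0001] then shift in NEW tool axes m: [ 0.0882 -0.0139 -0.2494] | shift in OLD axes: [ 0.0885 -0.013  -0.2494]
```

View pics/top1.png

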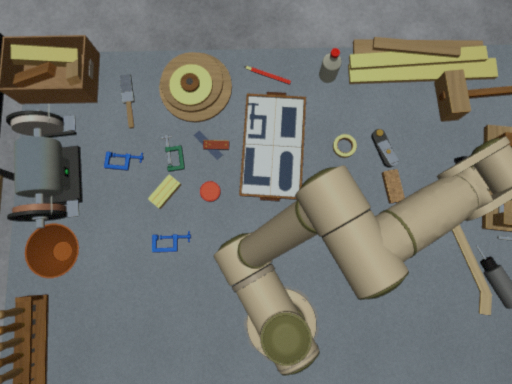

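View pics/side1.png

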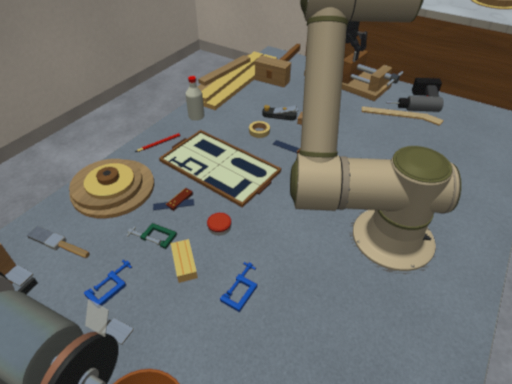

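```bash
python3 go.py 582 -365 100 110.5
```

```text
t 1.70 p [ 402.9 -484.4  238.2] xaxis [ 0.     0.001 -1.   ] jawdir 0.20 grip 0.999 F [-0.9 -0.1 -0.1] j1,5,6 [-1.06  1.44 -1.07]
turn first (tool rotvec) [ 1.2165e+00 -1.2000e-03  7.0000e-04] then shift in NEW tool axes m: [ 0.1382 -0.0491 -0.2096] | shift in OLD axes: [ 0.1383  0.1795 -0.1186]
```

```bash
python3 -m jog '[[[0,0,0,0.1738,0,0],[0,0,0,0.1738,0,0],[0,0,0,0.1738,0,0],[0,0,0,0.1738,0,0],[0,0,0,0.1738,0,0],[0,0,0,0.1738,0,0],[0,0,0,0.1738,0,0],[0.0276,-0.0098,-0.0419,0,0,0],[0.0276,-0.0098,-0.0419,0,0,0],[0.0276,-0.0098,-0.0419,0,0,0],[0.0276,-0.0098,-0.0419,0,0,0],[0.0276,-0.0098,-0.0419,0,0,0]]]'
python3 - <<'E'
from h import *
c=grab("top",2);crop(c,320,110,440,220,"t2",5)
c=grab("side",2);crop(c,210,80,330,170,"s2",6)
E
python3 go.py 582 -365 9 110.5
```

```text
time_s: 3.2
eef_pos: [579.9, -366.1, 100.2]
ee_rot: [-0.124, -0.696, -0.125, 0.696]
force: [-0.2, -0.8, 0.5]
grip_width: 0.998
t2 scale 5
s2 scale 6
t 3.30 p [ 580.5 -363.    97.1] xaxis [-0.004  0.005 -1.   ] jawdir -69.48 grip 1.007 F [-0.   0.5 -0.3] j1,5,6 [-0.73  1.25  0.48]
turn first (tool rotvec) [0.0004 0.0024 0.006 ] then shift in NEW tool axes m: [ 0.0881  0.0024 -0.0007] | shift in OLD axes: [ 0.0881  0.0029 -0.0009]
```

View pics/t2.png

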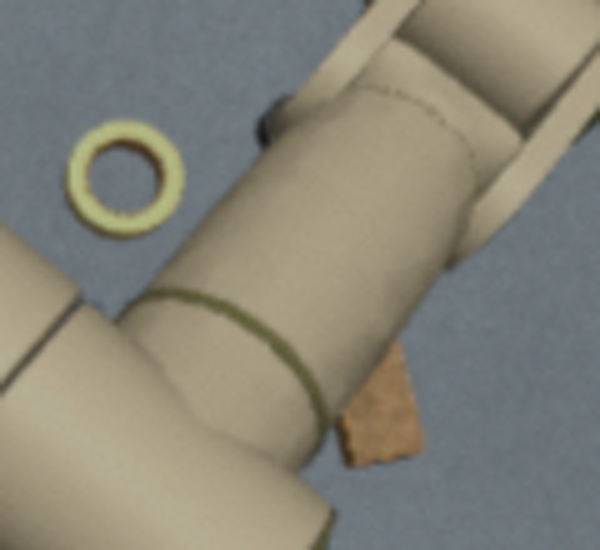

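View pics/s2.png

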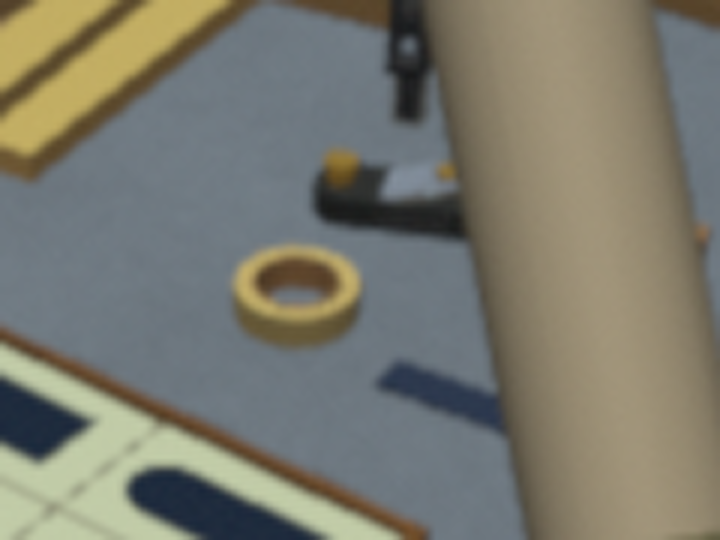

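```bash
python3 -m jog '[[[0.022,0,0,0,0,0],[0.022,0.001,0,0,0,0],[0.022,0.001,0,0,0,0],[0.015,0,0,0,0,0],[0.006,0,0,0,0,0],[0,0,0,0,0,0]]]' && python3 go.py 582 -365 9 110.5
```

```text
time_s: 4.05
eef_pos: [580.2, -368.7, 14.4]
ee_rot: [0.125, 0.696, 0.125, -0.696]
force: [-0.1, 0.0, -0.2]
grip_width: 1.0
t 4.05 p [ 580.2 -368.7   14.4] xaxis [ 0. -0. -1.] jawdir -69.69 grip 1.000 F [-0.1  0.  -0.2] j1,5,6 [-0.74  1.1   0.48]
turn first (tool rotvec) [-0.0034 -0.     -0.0001] then shift in NEW tool axes m: [ 0.0054 -0.0028 -0.003 ] | shift in OLD axes: [ 0.0054 -0.0028 -0.003 ]
```

```bash
python3 -m jog '[[[0.005,-0.0025,-0.003,0,0,0],[0,0,0,0,0,0],[0,0,0,0,0,0],[0,0,0,0,0,0],[0,0,0,0,0,0],[0,0,0,0,0,0],[0,0,0,0,0,0],[0,0,0,0,0,0]]]' 255 60 && python3 go.py 582 -365 9 110.5
```

```text
time_s: 5.05
eef_pos: [582.6, -365.6, 10.2]
ee_rot: [0.125, 0.696, 0.124, -0.696]
force: [1.7, -0.3, 6.4]
grip_width: 0.496
t 5.05 p [ 582.6 -365.6   10.2] xaxis [ 0.001 -0.001 -1.   ] jawdir -69.70 grip 0.496 F [ 1.7 -0.3  6.4] j1,5,6 [-0.73  1.09  0.49]
turn first (tool rotvec) [-0.0034 -0.0009 -0.0017] then shift in NEW tool axes m: [ 0.0012 -0.0008  0.0003] | shift in OLD axes: [ 0.0012 -0.0008  0.0003]
```

```bash
python3 -m jog '[[[-0.02,0,0,0,0,0],[-0.03,0,0,0,0,0],[-0.03,0,0,0,0,0],[0,0,0,0.144,0,0],[0,0,0,0.144,0,0],[0,0,0,0.144,0,0]]]' && python3 go.py 509.4 -25 90 85.6
```

```text
time_s: 5.8
eef_pos: [581.6, -364.7, 89.3]
ee_rot: [0.03, -0.706, 0.029, 0.707]
force: [0.7, -0.4, -4.6]
grip_width: 0.502
t 5.80 p [ 581.6 -364.7   89.3] xaxis [-0.001  0.001 -1.   ] jawdir -94.72 grip 0.502 F [ 0.7 -0.4 -4.6] j1,5,6 [-0.73  1.23  0.92]
turn first (tool rotvec) [-0.0056  0.0016  0.0012] then shift in NEW tool axes m: [-0.0007 -0.3332  0.098 ] | shift in OLD axes: [-1.000e-04 -3.326e-01  9.990e-02]
```

```bash
python3 -m jog '[[[0,-0.037,0.011,-0.005,0,0],[0,-0.037,0.011,0,0,0],[0,-0.037,0.011,0,0,0],[0,-0.037,0.011,0,0,0],[0,-0.037,0.011,0,0,0],[0,-0.037,0.011,0,0,0],[0,-0.037,0.011,0,0,0],[0,-0.037,0.011,0,0,0],[0,-0.037,0.011,0,0,0],[0,0,0,0,0,0],[0,0,0,0,0,0]]]'
python3 - <<'E'
from h import *
c=grab("top",3);cv2.imwrite(f"pics/top3.png",c["image"][:,:,::-1])
c=grab("side",3);crop(c,140,90,340,230,"s3",4)
E
python3 go.py 509.4 -25 21 85.6
```

```text
time_s: 7.18
eef_pos: [507.7, -26.2, 89.6]
ee_rot: [-0.026, 0.707, -0.026, -0.707]
force: [0.9, -0.7, -4.4]
grip_width: 0.498
s3 scale 4
t 7.28 p [507.8 -26.6  89.4] xaxis [ 0. -0. -1.] jawdir -94.22 grip 0.500 F [ 0.7  0.  -4.5] j1,5,6 [-0.28  0.96  1.36]
turn first (tool rotvec) [ 0.0032 -0.     -0.0001] then shift in NEW tool axes m: [ 0.0684 -0.0018 -0.0014] | shift in OLD axes: [ 0.0684 -0.0018 -0.0014]
```

View pics/top3.png

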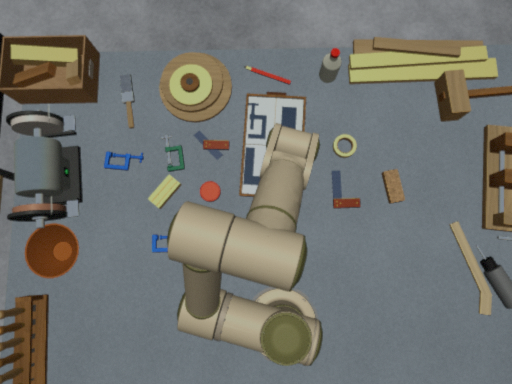

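View pics/s3.png

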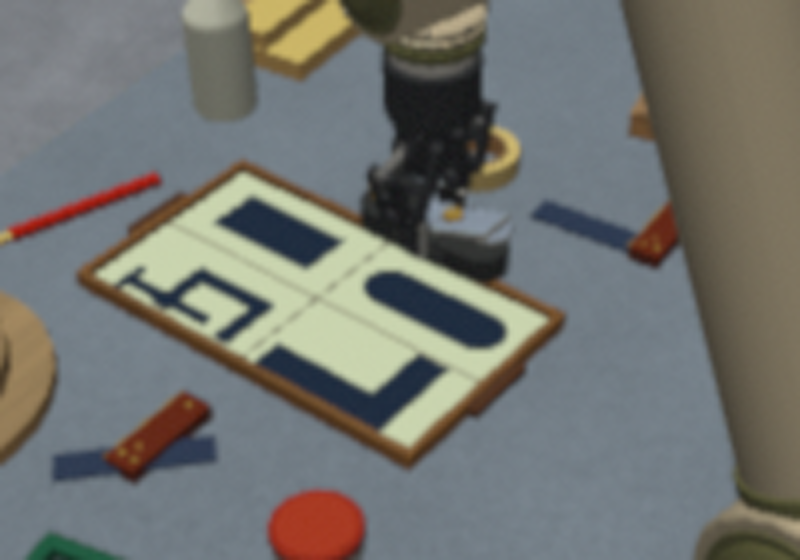

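```bash
python3 -m jog '[[[0.022,-0.002,-0.0015,0.003,0,0],[0.022,0,0,0,0,0],[0.018,0,0,0,0,0],[0,0,0,0,0,0],[0,0,0,0,0,0]]]'
python3 - <<'E'
from h import *
c=grab("side",4);crop(c,210,120,310,195,"s4",8)
c=load("top",3);im=c["image"];hsv=cv2.cvtColor(im,cv2.COLOR_RGB2HSV).astype(int);H,S,V=[hsv[:,:,i] for i in range(3)]
for t,m,z,b in(("stock",(S>130)&((H<15)|(H>170))&(V>60),16,(328,192,368,214)),("blade",(H>100)&(S>80),8,(328,165,346,200))):
  for st,ce,mm in blobs(c,m,b,10):
    ys,xs=np.nonzero(mm);P=ray(c,np.c_[xs,ys],z);m_,v,w=pca(P);rr=cv2.minAreaRect(P[:,:2].astype(np.float32))
    print(t,len(xs),ce.round(1),m_.round(1),np.degrees(np.arctan2(v[1],v[0])).round(1),w.round(0),rr)
E
python3 go.py 509.4 -25 20.2 85.6
```

```text
time_s: 7.9
eef_pos: [509.8, -24.5, 28.0]
ee_rot: [-0.027, 0.707, -0.027, -0.706]
force: [-0.3, 0.1, -3.9]
grip_width: 0.499
s4 scale 8
stock 203 [346.2 202.6] [ 394.2 -228.6] 90.5 [87. 28.] ((392.827392578125, -229.54702758789062), (84.96367645263672, 27.323328018188477), 89.21676635742188)
blade 143 [336.3 183.7] [ 461.4 -199.6] -178.9 [90. 23.] ((461.98095703125, -198.9026641845703), (87.66585540771484, 23.64596939086914), 0.7119694948196411)
t 7.95 p [509.9 -24.4  28.1] xaxis [ 0.001 -0.    -1.   ] jawdir -94.36 grip 0.499 F [-0.2 -0.2 -4.6] j1,5,6 [-0.28  0.82  1.37]
turn first (tool rotvec) [ 0.0007 -0.0014 -0.0003] then shift in NEW tool axes m: [0.0079 0.0006 0.0004] | shift in OLD axes: [0.0079 0.0006 0.0004]
```

View pics/s4.png

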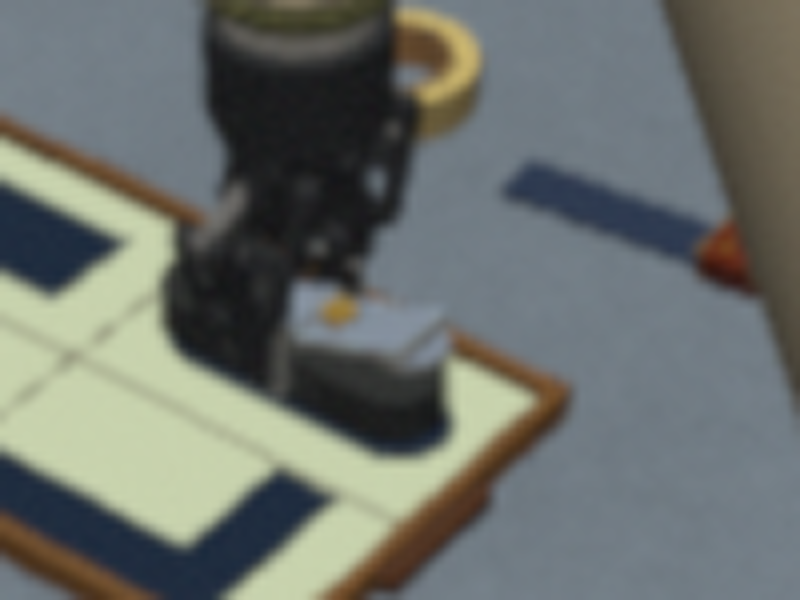

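Looks aligned in the side view (heel at about (262,173) over its outline). Lower it gently the rest.

```bash
python3 -m jog '[[[0.004,0.0005,0,0,0,0],[0.0025,0,0,0,0,0],[0.001,0,0,0,0,0],[0.0005,0,0,0,0,0],[0,0,0,0,0,0],[0,0,0,0,0,0]]]' ; python3 go.py 509.4 -25 20.2 85.6
```

```text
time_s: 8.7
eef_pos: [509.2, -24.5, 20.1]
ee_rot: [0.027, -0.707, 0.027, 0.707]
force: [-5.6, 0.7, 7.2]
grip_width: 0.501
t 8.70 p [509.2 -24.5  20.1] xaxis [-0. -0. -1.] jawdir -94.32 grip 0.501 F [-5.6  0.7  7.2] j1,5,6 [-0.28  0.81  1.37]
turn first (tool rotvec) [ 0.0014  0.0001 -0.0002] then shift in NEW tool axes m: [-0.0001  0.0005 -0.0002] | shift in OLD axes: [-0.0001  0.0005 -0.0002]
```

```bash
python3 -m jog '[[[0,0,0,0,0,0],[0,0,0,0,0,0],[0,0,0,0,0,0],[0,0,0,0,0,0],[-0.01,0,0,0,0,0],[-0.03,0,0,0,0,0],[-0.04,0,0,0,0,0],[-0.03,0,0,0,0,0],[0,0,0,0,0,0]]]' 75 ; python3 go.py 388 -238 110 0
```

```text
time_s: 9.82
eef_pos: [510.4, -24.7, 131.8]
ee_rot: [-0.026, 0.708, -0.027, -0.705]
force: [0.1, -0.1, -0.6]
grip_width: 0.709
t 9.82 p [510.4 -24.7 131.8] xaxis [ 0.005 -0.001 -1.   ] jawdir -94.32 grip 0.709 F [ 0.1 -0.1 -0.6] j1,5,6 [-0.28  1.06  1.37]
turn first (tool rotvec) [ 1.4953 -0.0047  0.0029] then shift in NEW tool axes m: [ 0.0218  0.1224 -0.2133] | shift in OLD axes: [0.0215 0.2219 0.106 ]
```

```bash
python3 -m jog '[[[0,0,0,-0.183,0,0],[0,0,0,-0.183,0,0],[0,0,0,-0.183,0,0],[0,0,0,-0.183,0,0],[0,0,0,-0.183,0,0],[0,0,0,-0.183,0,0],[0,0,0,-0.183,0,0],[0,0,0,-0.183,0,0],[0,0,0,-0.183,0,0],[0,-0.02,0.035,0,0,0],[0,-0.02,0.035,0,0,0],[0,-0.02,0.035,0,0,0]]]' 50; python3 -m jog '[[[0,-0.02,0.036,0,0,0],[0,-0.02,0.036,0,0,0],[0,-0.02,0.036,0,0,0],[0,0,0,0,0,0],[0,0,0,0,0,0]]]' ; python3 go.py 391.5 -237 10 0.3
```

```text
time_s: 11.32
eef_pos: [448.3, -130.3, 128.6]
ee_rot: [0.5, 0.5, 0.501, -0.5]
force: [0.7, -0.0, -0.9]
grip_width: 0.807
time_s: 11.95
eef_pos: [389.4, -237.0, 128.8]
ee_rot: [0.5, 0.5, 0.501, -0.5]
force: [-0.8, 0.2, 1.0]
grip_width: 0.802
t 11.95 p [ 389.4 -237.   128.8] xaxis [-0.001  0.001 -1.   ] jawdir 0.03 grip 0.802 F [-0.8  0.2  1. ] j1,5,6 [-0.8   1.01 -0.81]
turn first (tool rotvec) [-0.0048 -0.001   0.0006] then shift in NEW tool axes m: [1.188e-01 2.100e-03 1.000e-04] | shift in OLD axes: [0.1188 0.0022 0.0002]
```

```bash
python3 -m jog '[[[0.03,0.002,0,-0.005,0,0],[0.03,0,0,0,0,0],[0.03,0,0,0,0,0],[0.018,0,0,0,0,0],[0.007,0,0,0,0,0],[0.002,0,0,0,0,0],[0,0,0,0,0,0]]]' ; python3 -m jog '[[[0,0,0,0,0,0],[0,0,0,0,0,0],[0,0,0,0,0,0],[0,0,0,0,0,0],[0,0,0,0,0,0],[0,0,0,0,0,0]]]' 255 40;  python3 go.py 391.5 -237 12 0.3
```

```text
time_s: 12.82
eef_pos: [391.8, -237.5, 12.8]
ee_rot: [0.502, 0.498, 0.501, -0.498]
force: [-0.4, -0.5, -0.1]
grip_width: 0.801
time_s: 13.58
eef_pos: [391.7, -237.8, 12.8]
ee_rot: [0.502, 0.499, 0.501, -0.499]
force: [-1.6, 0.3, 5.3]
grip_width: 0.339
t 13.57 p [ 391.7 -237.8   12.8] xaxis [ 0.001 -0.001 -1.   ] jawdir 0.32 grip 0.339 F [-1.6  0.3  5.3] j1,5,6 [-0.8   0.71 -0.81]
turn first (tool rotvec) [ 0.0003  0.0006 -0.0007] then shift in NEW tool axes m: [ 0.0008 -0.0002 -0.0008] | shift in OLD axes: [ 0.0008 -0.0002 -0.0008]
```

```bash
python3 -m jog '[[[-0.02,0,0,0,0,0],[-0.04,0,0,0,0,0],[-0.05,0,0,0,0,0],[0,0,0,0.082,0,0]]]' ; python3 go.py 476.2 65.2 120 -4.4
```

```text
time_s: 14.08
eef_pos: [392.5, -238.6, 125.5]
ee_rot: [0.482, 0.519, 0.478, -0.519]
force: [-0.6, -0.5, -2.3]
grip_width: 0.339
t 14.07 p [ 392.5 -238.6  125.5] xaxis [ 0.005 -0.005 -1.   ] jawdir -4.47 grip 0.339 F [-0.6 -0.5 -2.3] j1,5,6 [-0.8   0.99 -0.72]
turn first (tool rotvec) [-0.0013  0.0044 -0.0049] then shift in NEW tool axes m: [ 0.0055  0.0601 -0.3094] | shift in OLD axes: [ 0.0044  0.0597 -0.3095]
```

```bash
python3 -m jog '[[[0,0.0067,-0.0344,0,0,0],[0,0.0067,-0.0344,0,0,0],[0,0.0067,-0.0344,0,0,0],[0,0.0067,-0.0344,0,0,0],[0,0.0067,-0.0344,0,0,0],[0,0.0067,-0.0344,0,0,0],[0,0.0067,-0.0344,0,0,0],[0,0.0067,-0.0344,0,0,0],[0,0.0067,-0.0344,0,0,0],[0,0,0,0,0,0],[0,0,0,0,0,0]]]' ; python3 go.py 476.2 65.2 40 -4.4
```

```text
time_s: 15.45
eef_pos: [474.9, 66.2, 122.1]
ee_rot: [-0.48, -0.519, -0.481, 0.519]
force: [-0.2, -1.3, -1.2]
grip_width: 0.339
t 15.45 p [474.9  66.2 122.1] xaxis [-0.001 -0.    -1.   ] jawdir -4.37 grip 0.339 F [-0.2 -1.3 -1.2] j1,5,6 [-0.11  1.01 -0.03]
turn first (tool rotvec) [0.0005 0.0002 0.0006] then shift in NEW tool axes m: [0.0821 0.0014 0.0009] | shift in OLD axes: [0.0821 0.0014 0.0009]
```

```bash
python3 -m jog '[[[0.03,0.0014,0.001,0,0,0],[0.03,0,0,0,0,0],[0.022,0,0,0,0,0],[0.006,0,0,0,0,0],[0,0,0,0,0,0]]]'
python3 - <<'E'
from h import *
c=grab("side",5);crop(c,150,125,300,215,"s5",5.3)
c=grab("top",5);crop(c,230,85,330,205,"t5",5)
E
python3 go.py 476.2 65.2 23 -4.4
```

```text
time_s: 16.08
eef_pos: [476.6, 64.9, 34.6]
ee_rot: [0.48, 0.519, 0.48, -0.519]
force: [-0.4, -0.3, -1.0]
grip_width: 0.337
s5 scale 5.3
t5 scale 5
t 16.18 p [477.   65.1  35.2] xaxis [ 0.002 -0.    -1.   ] jawdir -4.40 grip 0.339 F [-0.8  0.5 -1.1] j1,5,6 [-0.11  0.8  -0.03]
turn first (tool rotvec) [ 0.      0.0001 -0.0015] then shift in NEW tool axes m: [ 0.0122 -0.0008  0.    ] | shift in OLD axes: [ 0.0122 -0.0008  0.    ]
```

View pics/s5.png

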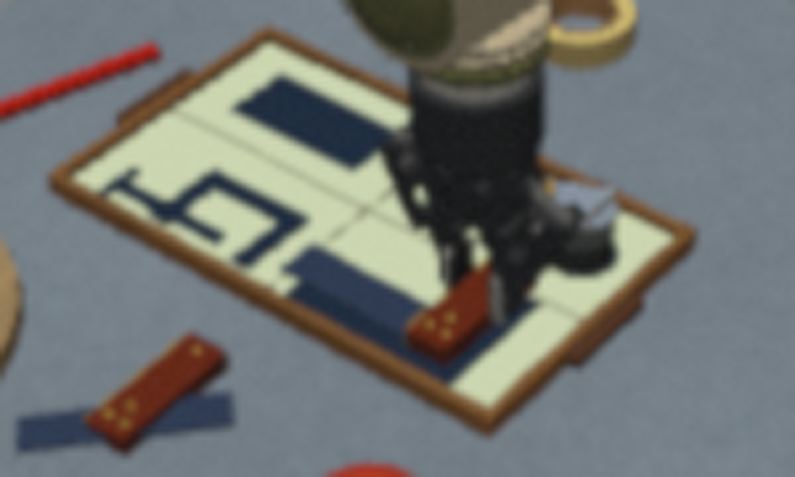

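View pics/t5.png

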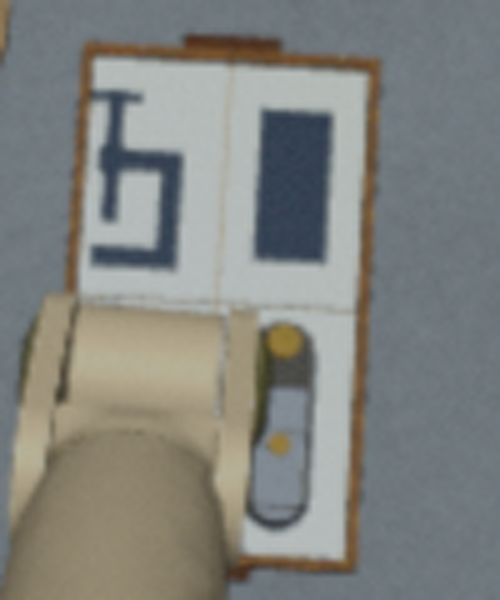

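Run:
```python
from h import *
c=load("side",5)
a=np.radians(-4.4);R=np.array([[np.cos(a),-np.sin(a)],[np.sin(a),np.cos(a)]]);o=np.array([477,65.1])-R@[-50,-8.7]
im=cv2.resize(c["image"][125:215,150:300,::-1],None,fx=5.3,fy=5.3,interpolation=cv2.INTER_CUBIC)
z0=22.4
for pts,z in(([(-65,45),(-35,45),(-35,-45),(-65,-45)],z0+16),([(-35,45),(65,45),(65,15),(-35,15)],z0+9)):
    X=np.c_[np.array([R@p+o for p in pts]),[z]*4];p=(proj(c,X)-[150,125]+.5)*5.3
    print(p.round(0).tolist());cv2.polylines(im,[p.astype(int)],True,(0,255,255),1)
cv2.imwrite("pics/s5b.png",im)
```

```text
[[447.0, 349.0], [407.0, 327.0], [502.0, 247.0], [542.0, 266.0]]
[[408.0, 336.0], [282.0, 267.0], [315.0, 241.0], [440.0, 308.0]]
```

View pics/s5b.png

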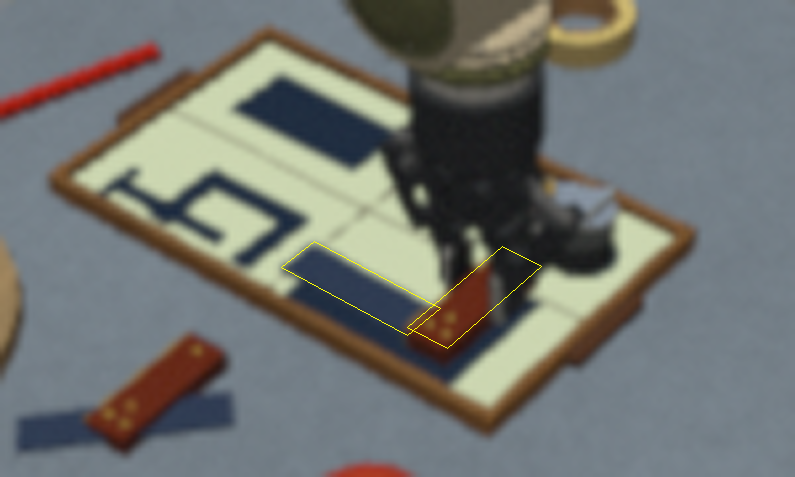

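```bash
python3 -m jog '[[[0.006,-0.0005,0,0,0,0],[0.004,0,0,0,0,0],[0.0015,0,0,0,0,0],[0.0005,0,0,0,0,0],[0,0,0,0,0,0],[0,0,0,0,0,0]]]' ; python3 go.py 476.2 65.2 22.6 -4.4
```

```text
time_s: 16.92
eef_pos: [475.8, 65.5, 22.8]
ee_rot: [-0.48, -0.519, -0.481, 0.519]
force: [-4.3, -0.4, 8.8]
grip_width: 0.337
t 16.93 p [475.8  65.5  22.8] xaxis [-0.001 -0.    -1.   ] jawdir -4.37 grip 0.337 F [-4.3 -0.4  8.8] j1,5,6 [-0.11  0.77 -0.03]
turn first (tool rotvec) [0.0006 0.0001 0.0005] then shift in NEW tool axes m: [0.0002 0.0004 0.0003] | shift in OLD axes: [0.0002 0.0004 0.0003]
```

```bash
python3 -m jog '[[[0,0,0,0,0,0],[0,0,0,0,0,0],[0,0,0,0,0,0],[-0.01,0,0,0,0,0],[-0.03,0,0,0,0,0],[-0.04,0,0,0,0,0],[-0.02,0,0,0,0,0],[0,0,0,0,0,0]]]' 110; python3 go.py 561.3 339.3 120 97.3
```

```text
time_s: 17.92
eef_pos: [476.7, 65.4, 123.8]
ee_rot: [0.481, 0.519, 0.48, -0.518]
force: [0.1, 0.9, -0.8]
grip_width: 0.571
t 17.93 p [476.7  65.4 123.8] xaxis [ 0.003 -0.    -1.   ] jawdir -4.37 grip 0.571 F [ 0.1  0.9 -0.8] j1,5,6 [-0.11  1.01 -0.03]
turn first (tool rotvec) [ 1.3671 -0.0023 -0.0029] then shift in NEW tool axes m: [ 0.0038 -0.2609 -0.1187] | shift in OLD axes: [ 0.004   0.0635 -0.2795]
```

```bash
python3 -m jog '[[[0,0,0,0.171,0,0],[0,0,0,0.171,0,0],[0,0,0,0.171,0,0],[0,0,0,0.171,0,0],[0,0,0,0.171,0,0],[0,0,0,0.171,0,0],[0,0,0,0.171,0,0],[0,0,0,0.17,0,0],[0,-0.037,-0.017,0,0,0],[0,-0.037,-0.017,0,0,0],[0,-0.037,-0.017,0,0,0],[0,-0.037,-0.017,0,0,0]]]' 165 ; python3 -m jog '[[[0,-0.037,-0.017,0,0,0],[0,-0.037,-0.017,0,0,0],[0,-0.037,-0.017,0,0,0],[0.02,0,0,0,0,0],[0,0,0,0,0,0]]]'
python3 - <<'E'
from h import *
c=grab("side",6);crop(c,110,190,210,265,"s6",8)
c=grab("top",6);crop(c,140,100,320,220,"t6",4.4)
E
python3 go.py 561.3 339.3 12.5 97.3
```

```text
time_s: 19.42
eef_pos: [524.4, 222.1, 121.1]
ee_rot: [-0.045, -0.705, -0.045, 0.706]
force: [1.1, 0.7, -0.1]
grip_width: 0.35
time_s: 20.05
eef_pos: [559.8, 337.2, 99.5]
ee_rot: [-0.046, -0.704, -0.045, 0.707]
force: [0.2, 0.4, 0.8]
grip_width: 0.349
s6 scale 8
t6 scale 4.4
t 20.15 p [561.  337.1 102. ] xaxis [-0.001 -0.    -1.   ] jawdir -82.73 grip 0.353 F [0.5 0.7 0.6] j1,5,6 [0.36 1.2  1.81]
turn first (tool rotvec) [-0.0005  0.0009 -0.0002] then shift in NEW tool axes m: [ 0.0895 -0.0022 -0.0005] | shift in OLD axes: [ 0.0895 -0.0022 -0.0006]
```

View pics/s6.png

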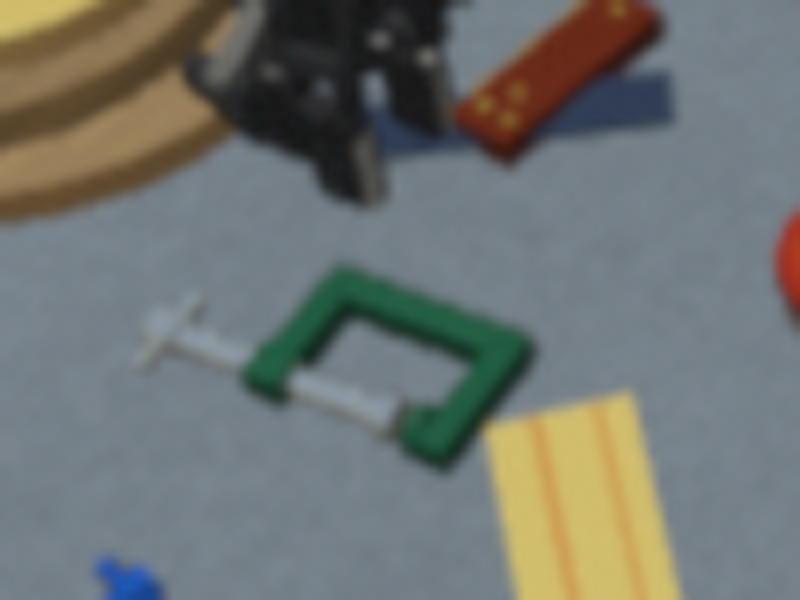

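View pics/t6.png

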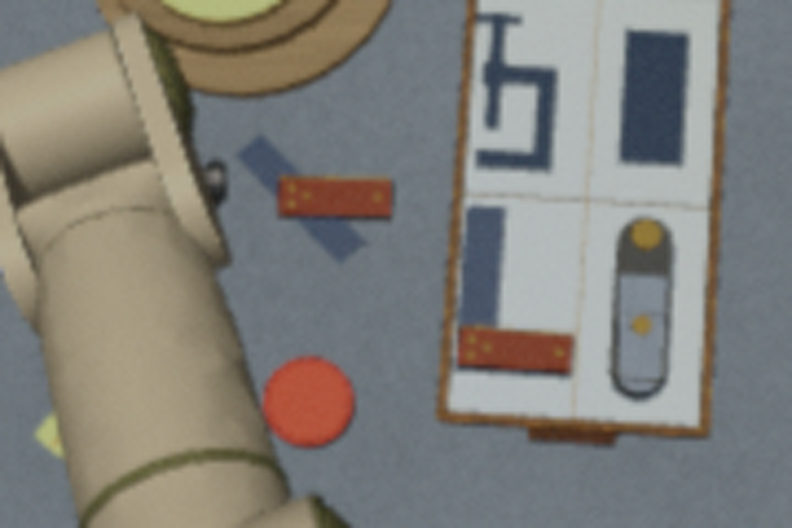

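Run:
```python
from h import *
c=load("side",6);t0=load("top",0)
for hd in (7.3,):
  a=np.radians(hd);R=np.array([[np.cos(a),-np.sin(a)],[np.sin(a),np.cos(a)]]);o=np.array([561.3,339.3])-R@[-23,-25]
  pts=[(-66,-32),(19,-32),(19,24),(5,24),(5,-18),(-52,-18),(-52,24),(-66,24)]
  X=np.c_[np.array([R@p+o for p in pts]),[16]*8]
  for nm,cc,(x0,y0,x1,y1),k in(("s6b",c,(110,190,210,265),8),("t0b",t0,(150,130,200,180),12)):
    im=cv2.resize(cc["image"][y0:y1,x0:x1,::-1],None,fx=k,fy=k,interpolation=cv2.INTER_CUBIC)
    p=(proj(cc,X)-[x0,y0]+.5)*k;cv2.polylines(im,[p.astype(int)],True,(0,255,255),1);cv2.imwrite(f"pics/{nm}.png",im)
```

```text
(no output)
```

View pics/s6b.png

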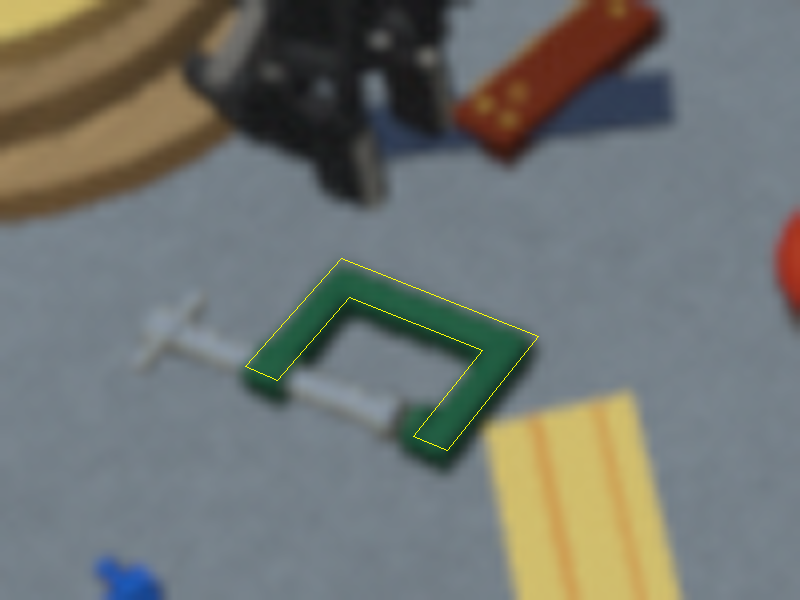

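View pics/t0b.png

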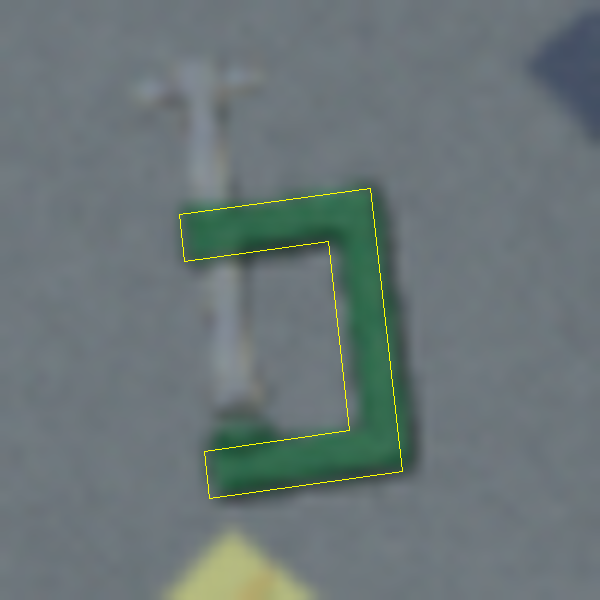

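```bash
python3 -m jog '[[[0.03,-0.001,-0.0005,0,0,0],[0.03,0,0,0,0,0],[0.018,0,0,0,0,0],[0.008,0,0,0,0,0],[0.003,0,0,0,0,0],[0,0,0,0,0,0]]]' ; python3 go.py 561.6 338.3 12.5 97.3
```

```text
time_s: 20.9
eef_pos: [561.9, 338.7, 14.1]
ee_rot: [0.045, 0.706, 0.045, -0.705]
force: [-0.0, 0.1, 0.1]
grip_width: 0.352
t 20.90 p [561.9 338.7  14.1] xaxis [ 0.001  0.    -1.   ] jawdir -82.70 grip 0.352 F [-0.   0.1  0.1] j1,5,6 [0.36 1.03 1.81]
turn first (tool rotvec) [-0.     -0.0012  0.0003] then shift in NEW tool axes m: [0.0016 0.0004 0.0003] | shift in OLD axes: [0.0016 0.0004 0.0003]
```

```bash
python3 -m jog '[[[0.002,0,0,0,0,0],[0,0,0,0,0,0],[0,0,0,0,0,0],[0,0,0,0,0,0],[0,0,0,0,0,0],[0,0,0,0,0,0]]]' 255 50; python3 go.py 561.6 338.3 12.5 97.3
```

```text
time_s: 21.65
eef_pos: [562.1, 338.8, 12.5]
ee_rot: [0.045, 0.706, 0.045, -0.705]
force: [0.6, 0.1, 5.0]
grip_width: 0.148
t 21.65 p [562.1 338.8  12.5] xaxis [ 0.002  0.001 -1.   ] jawdir -82.70 grip 0.148 F [0.6 0.1 5. ] j1,5,6 [0.36 1.03 1.81]
turn first (tool rotvec) [ 0.0001 -0.002   0.0004] then shift in NEW tool axes m: [-0.      0.0004  0.0006] | shift in OLD axes: [-0.      0.0004  0.0006]
```

```bash
python3 -m jog '[[[-0.02,0,0,0,0,0],[-0.05,0,0,0,0,0],[-0.05,0,0,0,0,0],[0,0,0,0.102,0,0],[0,0,0,0.102,0,0],[0,0,0,0,0,0]]]' ; python3 go.py 667 47.1 120 85.6
```

```text
time_s: 22.4
eef_pos: [561.3, 338.5, 132.0]
ee_rot: [-0.027, 0.707, -0.027, -0.707]
force: [0.7, -1.2, -3.2]
grip_width: 0.144
t 22.40 p [561.3 338.5 132. ] xaxis [ 0.  0. -1.] jawdir -94.33 grip 0.144 F [ 0.7 -1.2 -3.2] j1,5,6 [0.36 1.25 2.01]
turn first (tool rotvec) [ 0.0012 -0.0001  0.    ] then shift in NEW tool axes m: [ 0.012   0.2825 -0.1277] | shift in OLD axes: [ 0.012   0.2826 -0.1274]
```

```bash
python3 -m jog '[[[0,0.0353,-0.016,0.001,0,0],[0,0.0353,-0.016,0,0,0],[0,0.0353,-0.016,0,0,0],[0,0.0353,-0.016,0,0,0],[0,0.0353,-0.016,0,0,0],[0,0.0353,-0.016,0,0,0],[0,0.0353,-0.016,0,0,0],[0,0.0353,-0.016,0,0,0],[0.02,0,0,0,0,0],[0.03,0,0,0,0,0],[0,0,0,0,0,0]]]' ; python3 go.py 667 47.1 35 85.6
```

```text
time_s: 23.78
eef_pos: [666.0, 47.1, 79.4]
ee_rot: [0.027, -0.705, 0.027, 0.708]
force: [-0.7, 0.3, -3.2]
grip_width: 0.148
t 23.77 p [666.   47.1  79.4] xaxis [-0.005  0.    -1.   ] jawdir -94.35 grip 0.148 F [-0.7  0.3 -3.2] j1,5,6 [-0.1   1.18  1.54]
turn first (tool rotvec) [0.0008 0.0049 0.0001] then shift in NEW tool axes m: [ 0.0444 -0.0001 -0.001 ] | shift in OLD axes: [ 0.0444 -0.     -0.0012]
```

```bash
python3 -m jog '[[[0.024,0,-0.001,0.001,0,0],[0.014,0,0,0,0,0],[0.005,0,0,0,0,0],[0,0,0,0,0,0],[0,0,0,0,0,0]]]' ; python3 go.py 667 47.1 22.5 85.6
python3 - <<'E'
from h import *
from rig import ctrl
c=grab("side",7);p=ctrl.sense()["eef_pos"]
a=np.radians(-4.4);R=np.array([[np.cos(a),-np.sin(a)],[np.sin(a),np.cos(a)]]);o=p[:2]-R@[-22.3,-25]
pts=[(-66,-32),(19,-32),(19,24),(5,24),(5,-18),(-52,-18),(-52,24),(-66,24)]
k=7;x0,y0=150,125
im=cv2.resize(c["image"][y0:205,x0:260,::-1],None,fx=k,fy=k,interpolation=cv2.INTER_CUBIC);cv2.imwrite("pics/s7.png",im)
X=np.c_[np.array([R@q+o for q in pts]),[p[2]-12.5+16]*8]
cv2.polylines(im,[((proj(c,X)-[x0,y0]+.5)*k).astype(int)],True,(0,255,255),1);cv2.imwrite("pics/s7b.png",im)
E
```

```text
time_s: 24.4
eef_pos: [668.7, 47.0, 39.2]
ee_rot: [-0.028, 0.707, -0.028, -0.706]
force: [0.2, 0.8, -2.5]
grip_width: 0.145
t 24.40 p [668.7  47.   39.2] xaxis [ 0.001 -0.    -1.   ] jawdir -94.49 grip 0.145 F [ 0.2  0.8 -2.5] j1,5,6 [-0.1   1.1   1.54]
turn first (tool rotvec) [-0.0016 -0.0014 -0.    ] then shift in NEW tool axes m: [0.0167 0.     0.0017] | shift in OLD axes: [0.0167 0.     0.0017]
```

View pics/s7b.png

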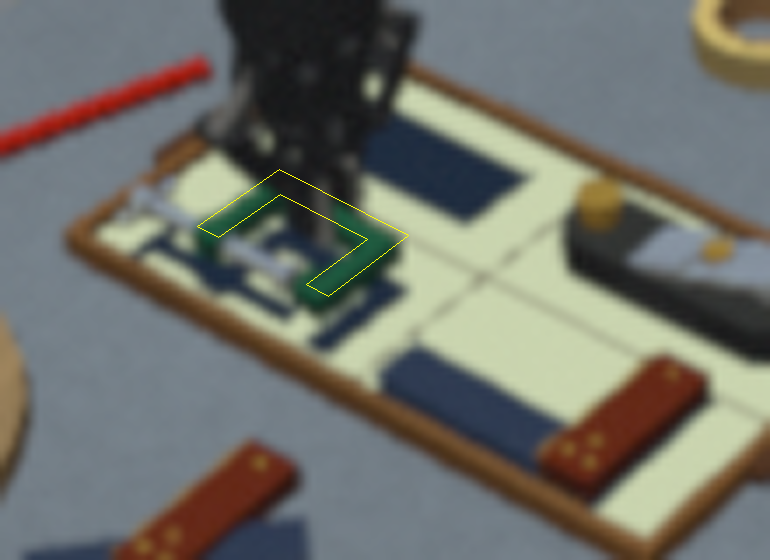

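```bash
python3 go.py 667 47.1 22.5 85.6
python3 - <<'E'
from h import *
c=load("side",7);crop(c,160,140,220,180,"s7c",13)
E
```

```text
t 24.45 p [668.6  47.   39.1] xaxis [ 0.001 -0.    -1.   ] jawdir -94.49 grip 0.147 F [ 0.4  0.3 -2.6] j1,5,6 [-0.1   1.1   1.55]
turn first (tool rotvec) [-0.0016 -0.0013 -0.    ] then shift in NEW tool axes m: [0.0166 0.     0.0016] | shift in OLD axes: [0.0166 0.     0.0017]
s7c scale 13
```

View pics/s7c.png

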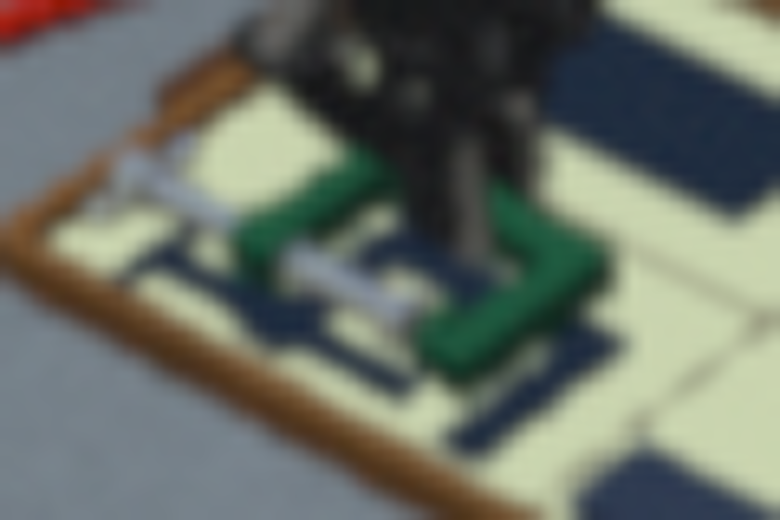

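```bash
python3 -m jog '[[[0.008,0,0.0015,-0.001,0,0],[0.005,0,0,0,0,0],[0,0,0,0,0,0],[0,0,0,0,0,0]]]' ; python3 go.py 667 47.1 22.5 85.6
python3 - <<'E'
from h import *
from rig import ctrl
c=grab("side",8);p=ctrl.sense()["eef_pos"]
crop(c,160,140,220,180,"s8c",13)
a=np.radians(-4.4);R=np.array([[np.cos(a),-np.sin(a)],[np.sin(a),np.cos(a)]]);o=p[:2]-R@[-22.3,-25]
pts=[(-66,-32),(19,-32),(19,24),(5,24),(5,-18),(-52,-18),(-52,24),(-66,24)]
k=13;x0,y0=160,140
im=cv2.imread("pics/s8c.png")
X=np.c_[np.array([R@q+o for q in pts]),[p[2]-12.5+16]*8]
cv2.polylines(im,[((proj(c,X)-[x0,y0]+.5)*k).astype(int)],True,(0,255,255),1)
o=np.array([691.2,70.3]);X=np.c_[np.array([R@q+o for q in pts]),[10]*8]
cv2.polylines(im,[((proj(c,X)-[x0,y0]+.5)*k).astype(int)],True,(0,0,255),1)
cv2.imwrite("pics/s8b.png",im)
E
```

```text
time_s: 24.95
eef_pos: [666.9, 47.1, 25.4]
ee_rot: [-0.027, 0.707, -0.027, -0.707]
force: [-0.2, 0.9, -2.3]
grip_width: 0.147
t 24.95 p [666.9  47.1  25.4] xaxis [ 0. -0. -1.] jawdir -94.45 grip 0.147 F [-0.2  0.9 -2.3] j1,5,6 [-0.1   1.08  1.54]
turn first (tool rotvec) [-0.0008 -0.0002 -0.    ] then shift in NEW tool axes m: [ 0.0029  0.     -0.0001] | shift in OLD axes: [ 0.0029  0.     -0.0001]
s8c scale 13
```

View pics/s8b.png

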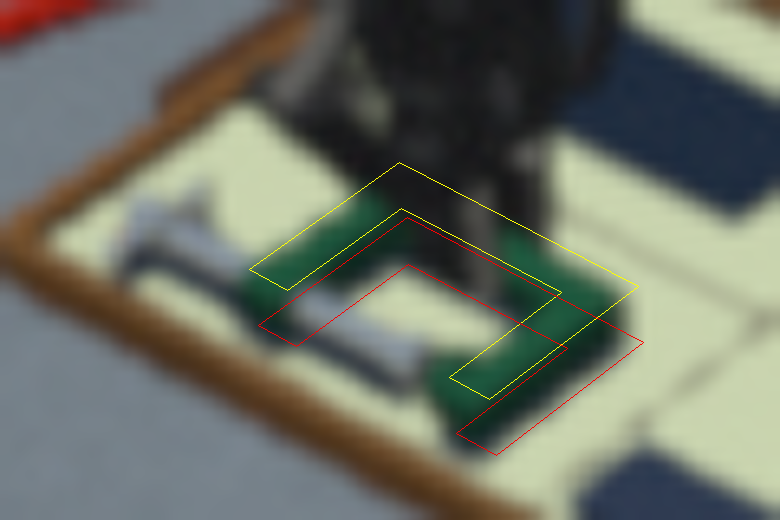

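```bash
python3 -m jog '[[[0.0015,0,0,0,0,0],[0.0012,0,0,0,0,0],[0.0005,0,0,0,0,0],[0,0,0,0,0,0],[0,0,0,0,0,0]]]' ; python3 go.py 667 47.1 22.5 85.6
```

```text
time_s: 25.62
eef_pos: [666.8, 47.1, 22.5]
ee_rot: [-0.027, 0.707, -0.027, -0.707]
force: [-4.4, 0.6, 4.3]
grip_width: 0.145
t 25.62 p [666.8  47.1  22.5] xaxis [ 0. -0. -1.] jawdir -94.45 grip 0.145 F [-4.4  0.6  4.3] j1,5,6 [-0.1   1.07  1.54]
turn first (tool rotvec) [-0.0008 -0.     -0.    ] then shift in NEW tool axes m: [-0.     -0.     -0.0002] | shift in OLD axes: [-0.     -0.     -0.0002]
```

```bash
python3 -m jog '[[[0,0,0,0,0,0],[0,0,0,0,0,0],[0,0,0,0,0,0],[-0.01,0,0,0,0,0],[-0.03,0,0,0,0,0],[-0.04,0,0,0,0,0],[-0.03,0,0,0,0,0],[0,0,0,0,0,0]]]' 171; python3 go.py 447.7 -386.4 120 99.5
```

```text
time_s: 26.62
eef_pos: [667.9, 47.0, 135.5]
ee_rot: [-0.027, 0.709, -0.028, -0.705]
force: [0.2, -0.1, -1.6]
grip_width: 0.329
t 26.62 p [667.9  47.  135.5] xaxis [ 0.006 -0.001 -1.   ] jawdir -94.44 grip 0.329 F [ 0.2 -0.1 -1.6] j1,5,6 [-0.1   1.28  1.54]
turn first (tool rotvec) [-0.2434 -0.0057 -0.0008] then shift in NEW tool axes m: [0.0155 0.3912 0.2888] | shift in OLD axes: [0.0144 0.4492 0.1861]
```

```bash
python3 -m jog '[[[0,0,0,-0.122,0,0],[0,0,0,-0.122,0,0],[0,0.039,0.029,0,0,0],[0,0.039,0.029,0,0,0],[0,0.039,0.029,0,0,0],[0,0.039,0.029,0,0,0],[0,0.039,0.029,0,0,0],[0,0.039,0.029,0,0,0],[0,0.039,0.029,0,0,0],[0,0.039,0.029,0,0,0],[0,0.039,0.029,0,0,0],[0,0.039,0.029,0,0,0]]]' 10; python3 -m jog '[[[0,0,0,0,0,0]]]'
python3 - <<'E'
from h import *
c=grab("side",9);crop(c,150,90,350,210,"s9",4)
c=grab("top",9);crop(c,235,85,315,205,"t9",5)
E
python3 go.py 447.7 -386.4 18 99.5
```

```text
time_s: 28.12
eef_pos: [444.2, -386.5, 131.3]
ee_rot: [-0.058, -0.704, -0.059, 0.705]
force: [1.0, -0.3, -0.4]
grip_width: 0.963
time_s: 28.25
eef_pos: [443.6, -387.7, 131.2]
ee_rot: [-0.057, -0.704, -0.058, 0.705]
force: [0.9, 0.5, -0.0]
grip_width: 0.958
s9 scale 4
t9 scale 5
t 28.35 p [ 445.1 -385.1  131.4] xaxis [-0.001  0.001 -1.   ] jawdir -80.50 grip 0.959 F [0.1 0.5 0.3] j1,5,6 [-0.91  1.16  0.49]
turn first (tool rotvec) [-0.0001  0.0005  0.0015] then shift in NEW tool axes m: [ 0.1134  0.0017 -0.0023] | shift in OLD axes: [ 0.1134  0.0019 -0.0024]
```

View pics/s9.png

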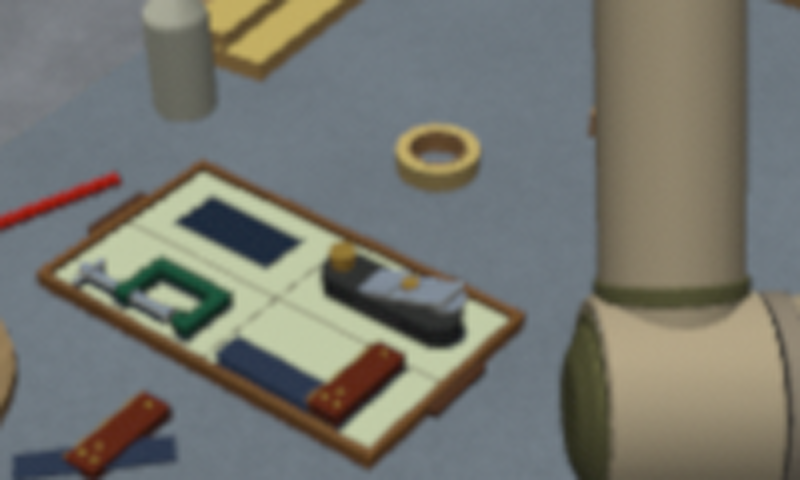

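View pics/t9.png

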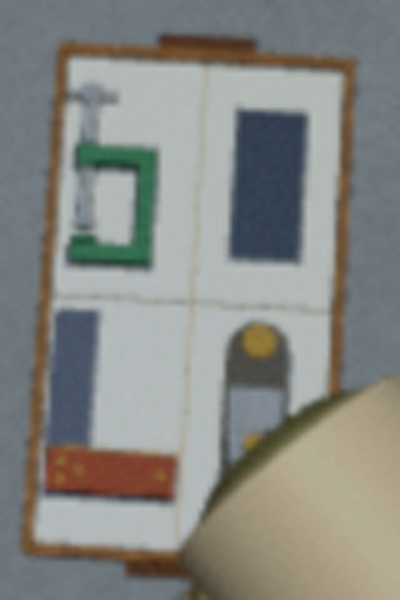

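```bash
python3 -m jog '[[[0.03,0.0018,-0.003,0,0,0],[0.03,0,0,0,0,0],[0.03,0,0,0,0,0],[0.018,0,0,0,0,0],[0.008,0,0,0,0,0],[0,0,0,0,0,0]]]' ; python3 go.py 447.7 -386.4 15 99.5;  python3 -m jog '[[[0,0,0,0,0,0],[0,0,0,0,0,0],[0,0,0,0,0,0],[0,0,0,0,0,0],[0,0,0,0,0,0],[0,0,0,0,0,0]]]' 255 30; python3 go.py 447.7 -386.4 15 99.5
```

```text
time_s: 29.1
eef_pos: [448.9, -386.7, 16.3]
ee_rot: [0.059, 0.705, 0.059, -0.705]
force: [0.1, 0.2, 1.2]
grip_width: 0.963
t 29.10 p [ 448.9 -386.7   16.3] xaxis [ 0. -0. -1.] jawdir -80.45 grip 0.963 F [0.1 0.2 1.2] j1,5,6 [-0.91  0.93  0.5 ]
turn first (tool rotvec) [ 0.0009 -0.0001 -0.0001] then shift in NEW tool axes m: [ 0.0013 -0.0004  0.0011] | shift in OLD axes: [ 0.0013 -0.0004  0.0011]
time_s: 29.85
eef_pos: [448.9, -387.3, 17.0]
ee_rot: [0.059, 0.705, 0.058, -0.704]
force: [-0.8, 0.0, 5.6]
grip_width: 0.577
t 29.85 p [ 448.9 -387.3   17. ] xaxis [ 0.001 -0.001 -1.   ] jawdir -80.47 grip 0.577 F [-0.8  0.   5.6] j1,5,6 [-0.91  0.93  0.5 ]
turn first (tool rotvec) [ 0.0006 -0.0008 -0.0015] then shift in NEW tool axes m: [ 0.002  -0.0011  0.0011] | shift in OLD axes: [ 0.002  -0.0011  0.0011]
```

```bash
python3 -m jog '[[[-0.02,0,0,0,0,0],[-0.05,0,0,0,0,0],[-0.05,0,0,0,0,0],[0,0,0,0.122,0,0],[0,0,0,0.122,0,0],[0,0,0,0,0,0]]]' ; python3 go.py 600 -38 135 85.6
python3 - <<'E'
from h import *
print(ray(load("side",9),[196,117],0),ray(load("top",0),[329,78],0))
E
```

```text
time_s: 30.6
eef_pos: [448.5, -386.7, 136.0]
ee_rot: [0.027, -0.707, 0.027, 0.707]
force: [-0.1, 0.3, -0.5]
grip_width: 0.575
t 30.60 p [ 448.5 -386.7  136. ] xaxis [-0.  0. -1.] jawdir -94.39 grip 0.575 F [-0.1  0.3 -0.5] j1,5,6 [-0.91  1.17  0.74]
turn first (tool rotvec) [0.0002 0.0002 0.0002] then shift in NEW tool axes m: [ 0.001  -0.3593 -0.1243] | shift in OLD axes: [ 0.0011 -0.3593 -0.1244]
[[ 858.39405974 -176.95094398    0.        ]] [[ 850.15077361 -191.64488004    0.        ]]
```

Bottle at about (855,-185): far clear of the path.

```bash
python3 -m jog '[[[0,-0.036,-0.0125,0,0,0],[0,-0.036,-0.0125,0,0,0],[0,-0.036,-0.0125,0,0,0],[0,-0.036,-0.0125,0,0,0],[0,-0.036,-0.0125,0,0,0],[0,-0.036,-0.0125,0,0,0],[0,-0.036,-0.0125,0,0,0],[0,-0.036,-0.0125,0,0,0],[0,-0.036,-0.0125,0,0,0],[0,-0.036,-0.0125,0,0,0],[0,0,0,0,0,0]]]' ; python3 go.py 683.9 -38.5 100 85.6
```

```text
time_s: 31.98
eef_pos: [601.5, -35.4, 135.8]
ee_rot: [0.026, -0.707, 0.025, 0.707]
force: [-0.9, -0.1, -1.3]
grip_width: 0.579
t 31.98 p [601.5 -35.4 135.8] xaxis [-0.  0. -1.] jawdir -94.12 grip 0.579 F [-0.9 -0.1 -1.3] j1,5,6 [-0.25  1.18  1.39]
turn first (tool rotvec) [0.0049 0.0002 0.0004] then shift in NEW tool axes m: [ 0.0358 -0.0033 -0.0824] | shift in OLD axes: [ 0.0358 -0.0028 -0.0824]
```

```bash
python3 -m jog '[[[0,-0.001,-0.0275,0.003,0,0],[0,-0.001,-0.0275,0,0,0],[0,-0.001,-0.0275,0,0,0],[0.03,0,0,0,0,0],[0.04,0,0,0,0,0],[0.02,0,0,0,0,0],[0,0,0,0,0,0],[0,0,0,0,0,0]]]' ; python3 go.py 683.9 -38.5 27 85.6
python3 - <<'E'
from h import *
c=grab("side",10);crop(c,160,120,260,195,"s10",8)
E
```

```text
time_s: 32.98
eef_pos: [684.4, -41.6, 47.9]
ee_rot: [-0.028, 0.707, -0.029, -0.706]
force: [1.0, -0.5, -0.2]
grip_width: 0.572
t 32.98 p [684.4 -41.6  47.9] xaxis [ 0.003 -0.001 -1.   ] jawdir -94.61 grip 0.572 F [ 1.  -0.5 -0.2] j1,5,6 [-0.23  1.15  1.42]
turn first (tool rotvec) [-0.0036 -0.0027 -0.0005] then shift in NEW tool axes m: [ 0.0209 -0.003   0.0008] | shift in OLD axes: [ 0.0209 -0.003   0.0008]
s10 scale 8
```

View pics/s10.png

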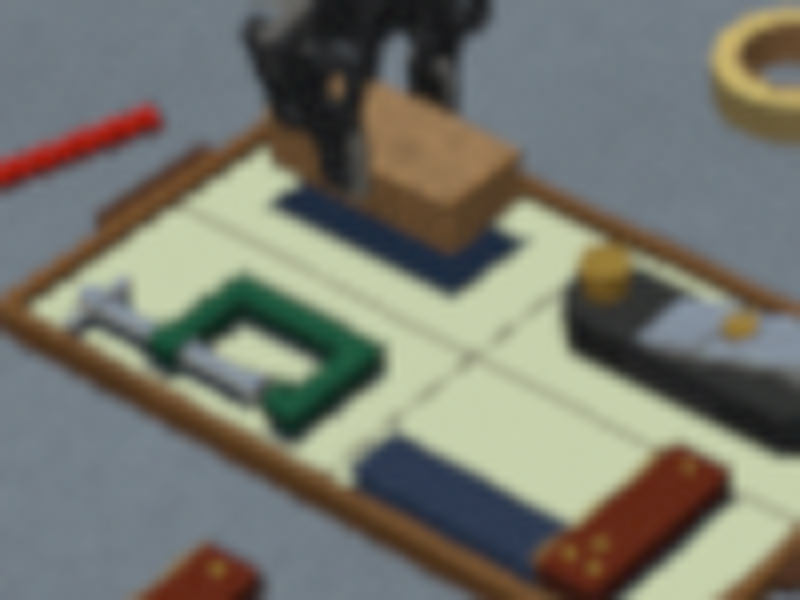

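```bash
python3 -m jog '[[[0.008,-0.0025,0.0005,-0.003,0,0],[0.006,0,0,0,0,0],[0.003,0,0,0,0,0],[0.002,0,0,0,0,0],[0,0,0,0,0,0],[0,0,0,0,0,0]]]' ; python3 go.py 683.9 -38.5 27 85.6
```

```text
time_s: 33.78
eef_pos: [683.4, -38.7, 27.1]
ee_rot: [-0.027, 0.707, -0.027, -0.706]
force: [0.4, 0.5, -0.0]
grip_width: 0.578
t 33.77 p [683.4 -38.7  27.1] xaxis [ 0. -0. -1.] jawdir -94.45 grip 0.578 F [ 0.4  0.5 -0. ] j1,5,6 [-0.23  1.11  1.42]
turn first (tool rotvec) [-0.0008 -0.0002 -0.0001] then shift in NEW tool axes m: [ 0.0001 -0.0002 -0.0005] | shift in OLD axes: [ 0.0001 -0.0002 -0.0005]
```

Not touching yet (no contact force); go down in small steps.

```bash
python3 -m jog '[[[0.0007,0,0,0,0,0],[0.0005,0,0,0,0,0],[0,0,0,0,0,0],[0,0,0,0,0,0]]]' ; python3 go.py 683.9 -38.5 27 85.6
```

```text
time_s: 34.28
eef_pos: [683.4, -38.7, 27.1]
ee_rot: [-0.027, 0.707, -0.028, -0.706]
force: [-4.9, 0.7, 9.1]
grip_width: 0.576
t 34.27 p [683.4 -38.7  27.1] xaxis [ 0. -0. -1.] jawdir -94.44 grip 0.576 F [-4.9  0.7  9.1] j1,5,6 [-0.23  1.11  1.42]
turn first (tool rotvec) [-0.0007 -0.0004 -0.0003] then shift in NEW tool axes m: [ 0.0001 -0.0002 -0.0005] | shift in OLD axes: [ 0.0001 -0.0002 -0.0005]
```

```bash
python3 -m jog '[[[0,0,0,0,0,0],[0,0,0,0,0,0],[0,0,0,0,0,0],[-0.01,0,0,0,0,0],[-0.03,0,0,0,0,0],[-0.04,0,0,0,0,0],[-0.04,0,0,0,0,0],[0,0.04,0,0,0,0],[0,0.04,0,0,0,0],[0,0.04,0,0,0,0],[0,0.04,0,0,0,0],[0,0.04,0,0,0,0]]]' 70; python3 -m jog '[[[0,0.04,0.02,0,0,0],[0,0.04,0.02,0,0,0],[0,0.04,0.02,0,0,0],[0,0.04,0.02,0,0,0],[0,0,0,0,0,0]]]'
python3 - <<'E'
from h import *
c=grab("side",11);cv2.imwrite("pics/s11.png",cv2.resize(c["image"][100:260,110:323,::-1],(798,600),interpolation=cv2.INTER_CUBIC))
c=grab("top",11);cv2.imwrite("pics/t11.png",cv2.resize(c["image"][85:235,140:340,::-1],(800,600),interpolation=cv2.INTER_CUBIC))
hsv=cv2.cvtColor(c["image"],cv2.COLOR_RGB2HSV).astype(int);H,S,V=[hsv[:,:,i] for i in range(3)]
def rep(t,m,z,b):
  for st,ce,mm in blobs(c,m,b,12):
    ys,xs=np.nonzero(mm);P=ray(c,np.c_[xs,ys],z);m_,v,w=pca(P);rr=cv2.minAreaRect(P[:,:2].astype(np.float32))
    print(t,len(xs),m_.round(1),np.degrees(np.arctan2(v[1],v[0])).round(1),w.round(0),np.round(rr[0],1),np.round(rr[1],1),round(rr[2],1))
rep("cork tgt 682.8 -38.4",(H<22)&(S>75)&(V>70),40,(277,98,300,142))
rep("stock tgt 476.9,73.8",(S>130)&((H<15)|(H>170))&(V>60),26,(242,170,272,190))
rep("frame ctr tgt 667.8,72.1+",(H>55)&(H<95)&(S>100),26,(243,95,272,145))
rep("plane tgt 509.4 -25",(V<95)&(S<110)|((V>100)&(S>60)&(H<30)),32,(275,146,297,196))
E
python3 go.py 680 -38 100
```

```text
time_s: 35.78
eef_pos: [667.7, -239.3, 146.8]
ee_rot: [-0.027, 0.707, -0.028, -0.706]
force: [-0.3, -0.2, -0.5]
grip_width: 0.725
time_s: 36.4
eef_pos: [573.9, -394.1, 146.6]
ee_rot: [-0.029, 0.707, -0.029, -0.706]
force: [0.8, 1.3, 0.9]
grip_width: 0.721
cork tgt 682.8 -38.4 417 [680.1 -38.2] 175.8 [112.  46.] [680.  -38.1] [ 46. 112.] 85.9
stock tgt 476.9,73.8 183 [477.3  73.1] 85.1 [81. 28.] [477.   72.9] [82.4 27.1] 84.7
frame ctr tgt 667.8,72.1+ 144 [666.1  63.6] 174.1 [108.  59.] [667.4  68.3] [52.4 81.4] 84.0
plane tgt 509.4 -25 409 [484.6 -19.1] 176.9 [182.  68.] [503.8 -25.1] [ 71.2 167.6] 88.4
t 36.50 p [ 575.7 -391.3  146.4] xaxis [ 0.001 -0.    -1.   ] jawdir -94.48 grip 0.725 F [ 0.  -0.3  0.5] j1,5,6 [-0.76  1.36  0.88]
turn first (tool rotvec) [ 0.     -0.0006 -0.    ] then shift in NEW tool axes m: [ 0.0464 -0.3604 -0.0764] | shift in OLD axes: [ 0.0465 -0.3604 -0.0763]
```

View pics/s11.png

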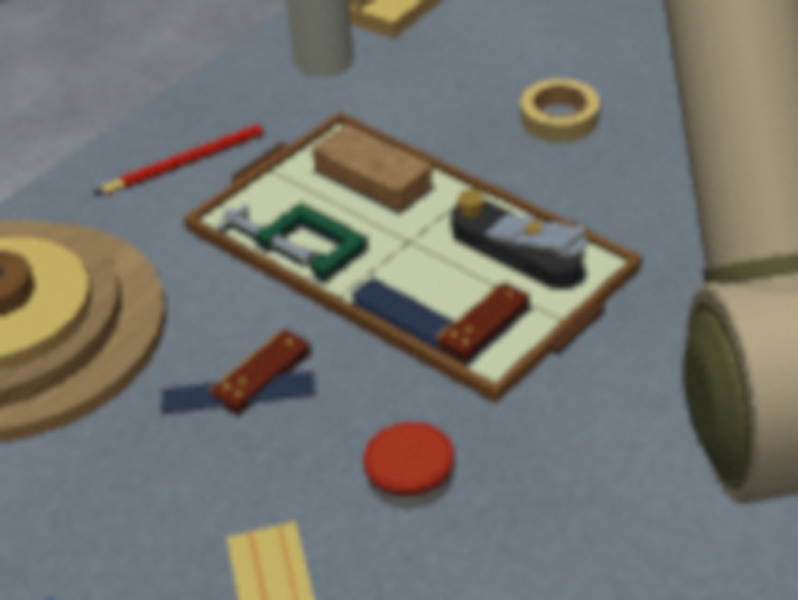

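View pics/t11.png

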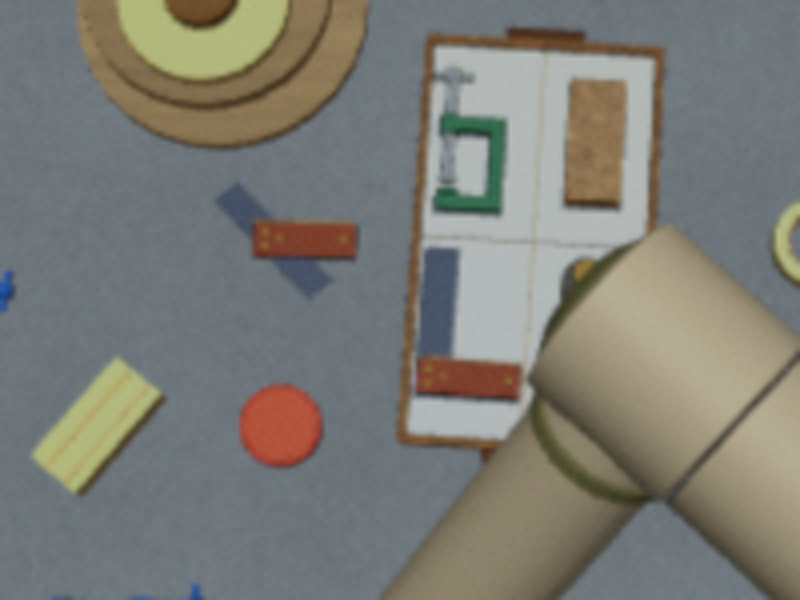

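Run:
```python
from h import *
c=load("top",6);a=np.radians(-4.4);u=np.array([np.cos(a),np.sin(a)]);n=np.array([-u[1],u[0]]);o=np.array([509.4,-25])
k=11;x0,y0=268,143
im=cv2.resize(c["image"][y0:197,x0:308,::-1],None,fx=k,fy=k,interpolation=cv2.INTER_CUBIC)
th=np.linspace(-np.pi/2,np.pi/2,20);q=[(48+22*np.cos(t),22*np.sin(t)) for t in th]+[(-48-22*np.cos(t),-22*np.sin(t)) for t in th]
for z,col in((10,(0,0,255)),(32,(0,255,255))):
    X=np.array([list(o+s*u+r*n)+[z] for s,r in q]);cv2.polylines(im,[((proj(c,X)-[x0,y0]+.5)*k).astype(int)],True,col,1)
cv2.imwrite("pics/t6p.png",im)
```

```text
(no output)
```

View pics/t6p.png

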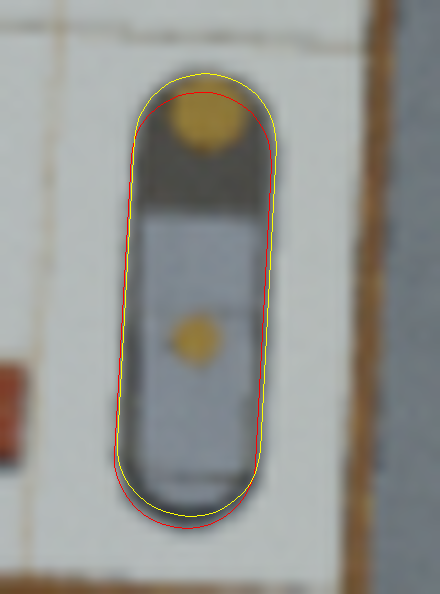

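All within about 1–2 mm; handing in.

```bash
python3 -c "
from rig import workorder,ctrl
print(workorder.finish_job(),ctrl.sense()['time_s'])"
```

```text
the job is handed in; nothing more can be done
the job is handed in; nothing more can be done
```

All four kit pieces – try square, block plane, G-cramp and cork block – are in the tray, each set down on its own outline, and the job is handed in at about 36.5 s.

I placed the plane first, then the square, cramp and cork. I had meant to start with the square, but the arm hid its stock from both cameras. I lowered each piece until the wrist force showed contact (about 7–14 N), then let go and lifted clear.

**Final checks**
- **Try square and cramp:** each looks square on its outline in both views. The stock's measured centre is within 1 mm of target along the panel. The cramp matched its outline to about 2 mm by eye.
- **Cork:** its centre reads about 3 mm short along the panel. I put this down to the visible near face of the block rather than a real offset, and the tool position when I let go was within 1 mm of target.
- **Plane:** the arm hid part of it in the final top view. An earlier top view put it within 1–2 mm of its outline, and the last side view shows it sitting there.
- **Left alone:** the mitre square, pine offcut and blue cramps were not touched.

**Disagreements:** the side camera's calibration appeared off by roughly 5 mm at the far end of the tray, for outline and cramp alike, so there I trusted the top view. My automatic measurement of the plane in the last picture failed because the arm covered part of it, so I ignored it.

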